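Empty the clip strip of lamp-holder inserts

ROBOT

A 7-joint arm with a two-finger parallel gripper is mounted at the origin on the work surface. World frame = base frame: x ahead of the robot, y to its left, z up, the work surface at z = 0. Lengths are in m, angles in rad, forces in N, time in s.
With the tool pointing down it reaches from about 0.425 to 0.925 m from the base axis. Payload 6.8 kg.
Tool frame: the origin (TCP) lies midway between the tips of the shut fingers; the grasp point (between the pads) lies 19 mm behind it; z points along the fingers, y is the line along which they close (so a half turn about z gives the same grasp; the last joint's range is limited). The gripper opens to 85 mm and grips with 20 to 120 N. Pads are 22 mm wide; open, the fingers measure 114 mm over their backs; the gripper's body (76 mm by 85 mm) begins 54 mm behind the grasp point. The pads swing forward as they close: fully open they stand 13 mm farther back than shut.
Start: joints at [1.086, 0.477, 0.022, 1.555, -0.011, 1.109, -0.083], TCP at [0.248, -0.628, 0.231] pointing down, gripper open.
Joint ranges: [-2.96, 2.96], [-0.34, 2.1], [-1.41, 1.46], [0.24, 2.44], [-1.37, 4.51], [0.17, 1.92], [-2.96, 2.96]. Speed limits (rad/s): [2.39, 2.39, 3.14, 3.14, 3.14, 3.14, 3.14].

INTERFACE

Orientations are given as a rotation vector (axis times angle).
In Python, from bench import r gives the robot as it stands. The module is installed in compiled form; this text tells all that it offers.
- The arm moves only by the tool apply_moves, never from a script. Its argument "rows" is a list of rows, each a list of 6 numbers: the shift along the tool's x, y, z scaled (see below), then the turn, a rotation vector about the tool's x, y, z scaled (see below). A call has 1 to 5 rows; each row is the pose to reach, as a shift and turn from the pose commanded when the call began, along the tool's axes at that moment; what a row does not reach only later rows make up. The controller multiplies each number of a shift by 0.25 m and each number of a turn by 90 degrees. A row lasts 1/8 s, in which the tool goes at most 62.5 mm and 10.7 degrees, less where a joint would pass 70% of its speed; a pose out of reach is approached as far as the arm can. A call with a number of a shift or a turn outside -1 to 1 is refused whole. A call with a gripper value outside its range is refused whole. "claw" is the opening, from 0 (shut) to 1 (fully open), set as the call begins (left out, the last holds). The fingers move at their own pace and stop on an object; "newtons" is the grip in N (left out, the last holds). Time passes only in rows, so rows that repeat a pose let the fingers close. It gives the time, the measured TCP pose, the force, the opening and the grip force at its end, in the units of the state.
- r.get_obs(): the state, without advancing time (a new reading comes with each control period).
- r.grab_frame(name): name is "scene" or "side" or "wrist"; returns a dict with "pixels" (400x640x3 uint8, red, green, blue), "intrinsics" (3x3 intrinsics, pixels), "eye" and "attitude" of the camera in the world. Camera axes: x right, y up, looking along -z (the intrinsics and any distortion apply to the point x, -y, -z); pixel columns grow to the right and rows downward; lengths in m; the calibration is good to about 2 mm. A picture is of the moment at which its call begins. There is no depth.
- r.hand_in(): hands the job in; it is judged then, once.
Trained networks look in a picture, given as the dict that the camera call returned (one of the last four; its "shot" number tells which), for a name from the list of things; names that differ only in an ending like _2 or _b are one class to them, and where a whole thing is asked for, a point or a joint stands for the part that bears it (a point fixed in the world has none). Each returns a list of dicts, best first, with "conf" (0 to 1); they miss things now and then, are a little off and sometimes report something else, mostly with a low value. They report only what shows in the picture. A call takes as long as a camera call. They do not tell look-alikes from the thing itself.
- r.search_frame(picture, thing): "rect" ([left, top, width, height] in pixels, round what is visible of it).
- r.outline_of(picture, thing): "pixels" (400x640 bool, what is visible of it) and "rect" ([left, top, width, height] in pixels, round what is visible of it).
- r.landmark_of(picture, thing): "point" ([column, row] in pixels: a listed point, or the origin of a listed thing).
The state is a dict: "clock": time; "joints": joint angles; "qvel": joint speeds; "tau": joint torques, N m; "tcp_pos": TCP position; "orientation": TCP orientation; "contact_force": force on the tool from outside, world axes, zero at the start; "moment": the same for the moment, N m; "grip_width": finger opening in m; "gripper_force": force on a finger pad.
Only numpy, scipy, OpenCV 4.12 (cv2) and the standard library are available. Lean on these libraries where they do the work, as an engineer would, in place of code of your own. Each camera call takes 0.05 s, during which the arm holds its last target. There are 200 camera calls.

TASK

Lift the red keeper bar straight up out of both brackets of the clip strip and lay it along the grey mat, then pull the lamp-holder inserts out of their sprung clips one at a time and put each in the tray of its own colour. When the strip is empty, lay the bar fully down in both brackets again, centred; leave the bottle, mug and tape alone.

Things in the scene. Friction and masses are not known exactly. Their poses are not given: they have to be found in the camera images.
- strip: fixed clip strip on the bench, base 76 (its x) x 344 (its y) x 10 mm, origin under its centre, z up. Along its y lie six pockets at -115, -69, -23, 23, 69 and 115 mm, floors 10 mm above the origin. Its jaws and grey dividers reach no higher than 41 mm; the tops of standing inserts are at 100 mm, 3 mm below the bar.
- pockets (a point): middle of the row of pockets, at the level of the jaws, 29 mm above the strip's origin. Each pocket has a sprung steel jaw in front and behind (across the strip's x) that snaps into the insert's waist: a straight upward pull of about 10 to 15 N over the first 10 mm frees it, then it lifts freely.
- bracket_left (a point): centre of the slot floor of the blue open-topped U bracket at the strip's +y end (y = 157 mm, 103 mm above the strip's origin). 18 mm thick along y; slot 34 mm wide across x with straight cheeks up to 26 mm above this point, then lips flaring out to about 47 mm at 42 mm above it.
- bracket_right (a point): the same of the like bracket at the strip's -y end (y = -157 mm)
- bar_c (a point): centre of the loose red keeper bar: square, 26 x 340 (its y) x 26 mm, 300 g, with a flush black band 70 mm long round its middle. At the start it lies in both U brackets, over the tops of the inserts, its centre 116 mm above the strip's origin and its axes along the strip's. Grip it across its 26 mm width in the middle.
- bar_left (a point): point on the bar's axis 157 mm from its centre towards +y of the bar (over the +y bracket when seated)
- bar_right (a point): point on the bar's axis 157 mm from its centre towards -y of the bar (over the -y bracket when seated)
- mat: fixed grey felt mat on the bench, 70 (its x) x 360 (its y) x 3 mm thick, origin under its centre, in front of the strip: where the bar is laid
- tray_white: loose white open tray, 130 (its x) x 150 (its y) x 40 mm high, walls and floor 5 mm thick, 350 g, for the white inserts; origin under its centre, z up
- tray_green: loose green open tray, same sizes as the white one, for the green inserts; origin under its centre
- bottle: bystander: clear bottle, 56 mm across, 130 mm tall, beyond the strip; origin under its centre
- mug: bystander: white mug, 80 mm across, 90 mm tall, beyond the strip; origin under its centre
- tape: bystander: yellow roll of tape, 90 mm across, 40 mm tall, beyond the strip; origin under its centre
- white1_c (a point): white plastic lamp-holder insert, block 20 (its x) x 28 (its y) x 90 mm tall (its z), about 70 g, brass tabs on its y faces; this point is its centre, 45 mm above the foot. The top 60 mm is plain: grip it across the 20 mm. 16 to 30 mm above the foot is an 8 mm waist that the clip jaws hold. It starts upright in a pocket, axes along the strip's. None if absent.
- white2_c (a point): white plastic lamp-holder insert, block 20 (its x) x 28 (its y) x 90 mm tall (its z), about 70 g, brass tabs on its y faces; this point is its centre, 45 mm above the foot. The top 60 mm is plain: grip it across the 20 mm. 16 to 30 mm above the foot is an 8 mm waist that the clip jaws hold. It starts upright in a pocket, axes along the strip's. None if absent.
- white3_c (a point): white plastic lamp-holder insert, block 20 (its x) x 28 (its y) x 90 mm tall (its z), about 70 g, brass tabs on its y faces; this point is its centre, 45 mm above the foot. The top 60 mm is plain: grip it across the 20 mm. 16 to 30 mm above the foot is an 8 mm waist that the clip jaws hold. It starts upright in a pocket, axes along the strip's. None if absent.
- green1_c (a point): green plastic lamp-holder insert, block 20 (its x) x 28 (its y) x 90 mm tall (its z), about 70 g, brass tabs on its y faces; this point is its centre, 45 mm above the foot. The top 60 mm is plain: grip it across the 20 mm. 16 to 30 mm above the foot is an 8 mm waist that the clip jaws hold. It starts upright in a pocket, axes along the strip's. None if absent.
- green2_c (a point): green plastic lamp-holder insert, block 20 (its x) x 28 (its y) x 90 mm tall (its z), about 70 g, brass tabs on its y faces; this point is its centre, 45 mm above the foot. The top 60 mm is plain: grip it across the 20 mm. 16 to 30 mm above the foot is an 8 mm waist that the clip jaws hold. It starts upright in a pocket, axes along the strip's. None if absent.
- green3_c (a point): green plastic lamp-holder insert, block 20 (its x) x 28 (its y) x 90 mm tall (its z), about 70 g, brass tabs on its y faces; this point is its centre, 45 mm above the foot. The top 60 mm is plain: grip it across the 20 mm. 16 to 30 mm above the foot is an 8 mm waist that the clip jaws hold. It starts upright in a pocket, axes along the strip's. None if absent.
Not all that is in view belongs to the job. Leave any purple look-alike of the part that bears white2_c alone.

How it is judged:
By the outcome, as a careful person would: the job done as asked, in the order asked, and still so for the second after the job is handed in, with the robot touching nothing.
Of white1, white2, white3, green1, green2, green3 only 4 to 6 are there at a start; the rules pass over those that are not, and their reading is None.
At some moment in a run one of tray_white, tray_green may be knocked a few centimetres aside while the robot is not near it.
Once in a run the grip may slacken for a moment while it holds something.
It also fails if it takes over 210 s, if anything falls off the work surface, if the arm or the gripper's body presses on something with over 40 N, if the wrist force passes 120 N, or if a joint passes its speed limit or range.

## Working session

There is one attempt and no reset: what is moved stays moved. The work goes in short steps, Python scripts to look and compute and a tool call to move; the robot and the scene stay as the last step left them, time stands still between calls to the robot, and variables do not carry over. Pictures are saved under pics/ and viewed, at most 14 in all, crops included, and the job is handed in when it is done.

Besides the shell and the picture viewer there is one more tool, called after "Emit:" as name(argument=value, ...), one argument or row to a line, values as JSON. apply_moves: Moves the arm, as the interface text tells. Its arguments: {"type":"object","properties":{"rows":{"type":"array","items":{"type":"array","items":{"type":"number"}}},"claw":{"type":"number"},"newtons":{"type":"number"}},"required":["rows"]}

```bash
mkdir -p pics; ls; cat > h.py <<'E'
import numpy as np, cv2
from scipy.spatial.transform import Rotation as R
from bench import r
def cam(p):
    A=np.array(p["attitude"],float)
    if A.shape!=(3,3): A=R.from_rotvec(A).as_matrix() if A.size==3 else R.from_quat(A).as_matrix()
    return np.array(p["intrinsics"]),np.array(p["eye"]),A
def proj(p,X):
    K,e,A=cam(p); c=(np.atleast_2d(X)-e)@A; c=c*[1,-1,-1]; u=c@K.T; return u[:,:2]/u[:,2:]
def ray(p,uv):
    K,e,A=cam(p); d=np.linalg.solve(K,[uv[0],uv[1],1.0])*[1,-1,-1]; return e,A@d
def onz(p,uv,z):
    e,d=ray(p,uv); return e+d*(z-e[2])/d[2]
def tri(L):
    M=np.zeros((3,3));b=np.zeros(3)
    for p,uv in L:
        e,d=ray(p,uv); d/=np.linalg.norm(d); P=np.eye(3)-np.outer(d,d); M+=P;b+=P@e
    X=np.linalg.solve(M,b); return X,[np.linalg.norm(proj(p,X)[0]-uv) for p,uv in L]
def save(p,n): cv2.imwrite("pics/"+n+".png",cv2.cvtColor(p["pixels"],cv2.COLOR_RGB2BGR))
E
python3 - <<'E'
from h import *
o=r.get_obs(); print(o)
S=r.grab_frame("scene"); T=r.grab_frame("side"); save(S,"s0"); save(T,"t0")
print(S["eye"],S["attitude"],S["intrinsics"],S.keys()); print(T["eye"])
for n in "strip pockets bracket_left bracket_right bar_c bar_left bar_right mat tray_white tray_green bottle mug tape white1_c green1_c".split():
    a=r.landmark_of(S,n);b=r.landmark_of(T,n)
    f=lambda q:[(np.round(x["point"]).astype(int).tolist(),round(x["conf"],2)) for x in q[:7]]
    print(n,f(a),f(b), [np.round(v,4) for v in tri([(S,a[0]["point"]),(T,b[0]["point"])])] if a and b else "")
E
```

```text
pics
{'clock': 0.0, 'joints': array([ 1.08590477,  0.47782011,  0.02234258,  1.55645694, -0.01148103,
        1.10928019, -0.08304917]), 'qvel': array([ 0.00077401,  0.00122661, -0.0008112 , -0.0020057 ,  0.00061223,
        0.001479  , -0.00316974]), 'tau': array([ 8.82837267e-04, -5.96444857e+01,  1.60811618e+00, -2.81190079e+01,
        1.25311731e-02,  9.30764334e-03, -3.01572220e-05]), 'tcp_pos': array([ 0.2481211 , -0.62710825,  0.23031004]), 'orientation': array([-3.08424508e+00, -5.88157417e-01,  7.77640107e-04]), 'contact_force': array([ 0.57874285, -0.95304401,  0.10369165]), 'moment': array([0.02503471, 0.01277948, 0.01126083]), 'gripper_force': 0.0, 'grip_width': 0.08535395698887377}
[ 1.2961446  -0.56239395  0.65683154] [0.93733777 0.44215454 0.80954854] [[447.21743769   0.         318.08150066]
 [  0.         447.21743769 190.10690728]
 [  0.           0.           1.        ]] dict_keys(['pixels', 'intrinsics', 'eye', 'attitude', 'shot'])
[ 0.45823679 -0.87036006  0.68477121]
strip [([310, 216], 0.95)] [([315, 239], 0.8), ([307, 176], 0.65)] [array([ 0.5802, -0.0034, -
[... 845 characters left out ...]
63, 246], 0.77)] 
tray_white [([364, 163], 0.59)] [([258, 184], 0.8)] [array([ 0.4384,  0.3278, -0.0112]), array([2.9538, 2.6433])]
tray_green [([158, 241], 0.78)] [([269, 346], 0.68), ([350, 202], 0.16)] [array([ 0.4305, -0.3352, -0.0044]), array([1.1221, 1.2697])]
bottle [([394, 223], 0.62)] [([349, 200], 0.56)] [array([ 0.7208,  0.1569, -0.0025]), array([3.5496, 2.7648])]
mug [([321, 269], 0.72)] [([380, 252], 0.89), ([350, 199], 0.69)] [array([ 0.7419, -0.0994, -0.0008]), array([0.4948, 0.4013])]
tape [([252, 288], 0.56), ([329, 188], 0.44)] [([389, 296], 0.63)] [array([ 0.7124, -0.2564,  0.0092]), array([2.9991, 2.616 ])]
white1_c [([329, 189], 0.7)] [] 
green1_c [([346, 185], 0.55)] []
```

```bash
python3 - <<'E'
import cv2,numpy as np
a=cv2.imread("pics/s0.png");b=cv2.imread("pics/t0.png")
c=cv2.resize(a[130:330,130:450],(800,500),interpolation=cv2.INTER_CUBIC);cv2.imwrite("pics/s0c.png",c)
c=cv2.resize(b[140:380,200:440],(600,600),interpolation=cv2.INTER_CUBIC);cv2.imwrite("pics/t0c.png",c)
E
```

```text
(no output)
```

View pics/s0c.png

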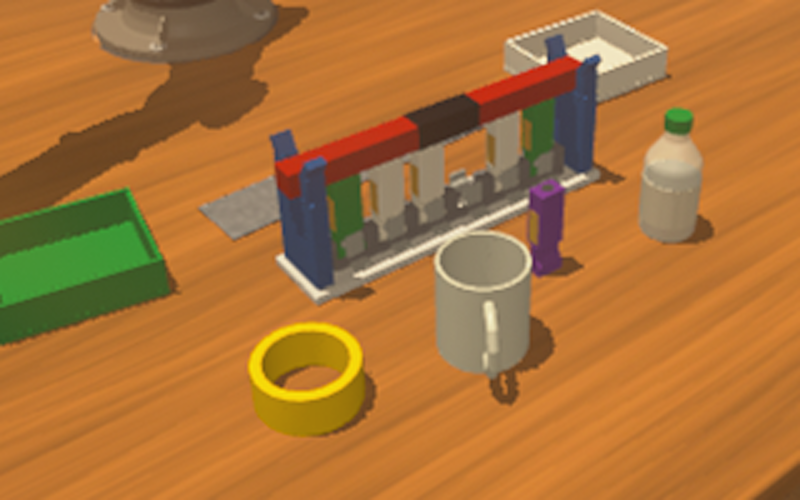

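View pics/t0c.png

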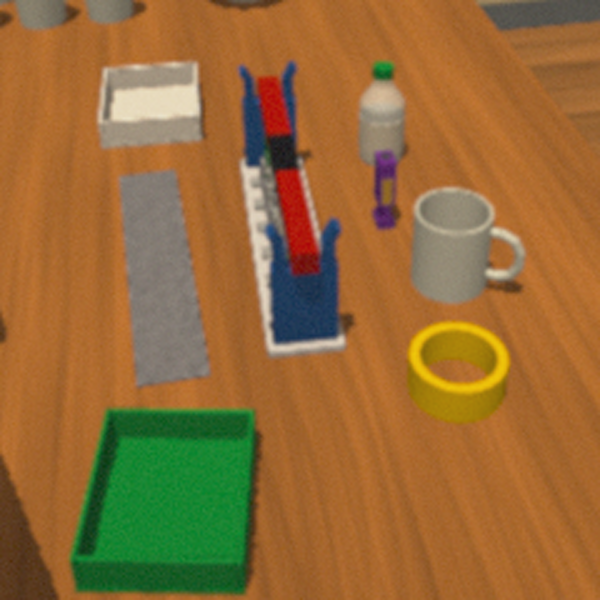

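The bar is red with its black band at scene pixel (305,178). The pockets run from -y to +y: green (267,211), white (284,206), white (300,200), empty (314,203), white (331,190), green (345,183). The purple look-alike stands loose behind the strip at (348,221). The mug, tape and bottle are also behind it. The green tray is at -y and the white tray at +y.

Emit:
apply_moves(
  rows=[
    [0.7,-0.6,-0.5,0,0,-0.26],
    [0.7,-0.6,-0.5,0,0,-0.26],
    [0.7,-0.6,-0.5,0,0,-0.26],
    [0.7,-0.6,-0.5,0,0,-0.26],
    [0.7,-0.6,-0.5,0,0,-0.26],
  ],
  claw=1,
  newtons=60,
)

```text
clock: 2.22
tcp_pos: [0.3593, -0.4207, 0.3592]
orientation: [2.895, 1.21, 0.005]
contact_force: [-0.9, -0.7, 0.2]
grip_width: 0.0854
gripper_force: 0.0
```

```bash
cat >> h.py <<'E'
def plan(pos,th,frm=None):
    """rows numbers from a pose (default measured) to TCP pos with tool x at yaw th (deg), tool down"""
    o=r.get_obs(); p0,R0=(o["tcp_pos"],R.from_rotvec(o["orientation"])) if frm is None else frm
    t=np.radians(th); Rt=R.from_matrix(np.array([[np.cos(t),np.sin(t),0],[np.sin(t),-np.cos(t),0],[0,0,-1.]]).T)
    s=R0.inv().apply(np.array(pos)-p0)/.25; w=(R0.inv()*Rt).as_rotvec()/(np.pi/2)
    print("rows",np.round(s,3).tolist()+np.round(w,3).tolist(),"n",max(np.linalg.norm(s)*4,np.linalg.norm(w)*90/10.7).round(1))
    return np.array(pos),Rt
def st():
    o=r.get_obs(); M=R.from_rotvec(o["orientation"]).as_matrix()
    print("t",o["clock"],"p",o["tcp_pos"].round(4),"yaw",np.degrees(np.arctan2(M[1,0],M[0,0])).round(2),"tilt",M[:2,2].round(4),"F",o["contact_force"].round(1),"w",round(o["grip_width"],4),"g",round(o["gripper_force"],1),"q",o["joints"].round(2))
E
python3 -c "
from h import *
st(); plan([.57,-.01,.36],91.3)"
```

```text
t 2.225 p [ 0.3593 -0.4207  0.3592] yaw 45.36 tilt [ 0.0043 -0.0024] F [-0.9 -0.7  0.2] w 0.0854 g 0.0 q [ 0.88  0.18 -0.16  1.67  0.03  1.28 -0.06]
rows [1.761, -0.555, -0.003, 0.003, 0.0, -0.51] n 7.4
```

Emit:
apply_moves(
  rows=[
    [0.9,-0.28,0,0,0,-0.26],
    [0.9,-0.28,0,0,0,-0.26],
    [0.9,-0.28,0,0,0,-0.26],
    [0.9,-0.28,0,0,0,-0.26],
    [0.9,-0.28,0,0,0,-0.26],
  ],
)

```text
clock: 2.85
tcp_pos: [0.4671, -0.2117, 0.3562]
orientation: [-2.592, -1.774, -0.002]
contact_force: [-0.6, -1.6, -0.7]
grip_width: 0.0854
gripper_force: 0.0
```

```bash
python3 -c "
from h import *
st(); plan([.57,-.01,.36],91.3)"
```

```text
t 2.85 p [ 0.4671 -0.2117  0.3562] yaw 68.77 tilt [0.0005 0.001 ] F [-0.6 -1.6 -0.7] w 0.0854 g 0.0 q [ 0.64  0.13 -0.37  1.75  0.05  1.27 -0.11]
rows [0.901, 0.091, -0.014, 0.0, -0.001, -0.25] n 3.6
```

Emit:
apply_moves(
  rows=[
    [0.9,0.09,-0.01,0,0,-0.25],
    [0.9,0.09,-0.01,0,0,-0.25],
    [0.9,0.09,-0.01,0,0,-0.25],
    [0.9,0.09,-0.01,0,0,-0.25],
    [0.9,0.09,-0.01,0,0,-0.25],
  ],
)

```text
clock: 3.48
tcp_pos: [0.5701, -0.0125, 0.3581]
orientation: [-2.199, -2.242, -0.001]
contact_force: [-0.4, -0.4, 1.0]
grip_width: 0.0856
gripper_force: 0.0
```

```bash
python3 - <<'E'
from h import *
st()
W=r.grab_frame("wrist"); S=r.grab_frame("scene"); T=r.grab_frame("side"); save(W,"w0"); st()
print(W["eye"],W["attitude"])
for n in "bracket_left bracket_right bar_c bar_left bar_right mat strip pockets tray_white tray_green".split():
    L=[]
    for p in (W,S,T):
        a=r.landmark_of(p,n)
        if a and a[0]["conf"]>.4: L.append((p,np.array(a[0]["point"])))
    print(n,[np.round(x[1]).astype(int).tolist() for x in L],[np.round(v,4) for v in tri(L)] if len(L)>1 else "")
E
```

```text
t 3.475 p [ 0.5701 -0.0125  0.3581] yaw 91.09 tilt [-0.0006  0.0013] F [-0.4 -0.4  1. ] w 0.0856 g 0.0 q [ 0.36  0.26 -0.55  1.61  0.14  1.31 -0.19]
t 3.625 p [ 0.5691 -0.0169  0.3583] yaw 90.71 tilt [-0.001  -0.0012] F [-0.3  0.   0.4] w 0.0854 g 0.0 q [ 0.36  0.25 -0.54  1.61  0.14  1.31 -0.19]
[0.56737114 0.06336942 0.49988031] [-0.30264742 -0.0014619   0.01901582]
bracket_left [[329, 8], [160, 240], [308, 179]] [array([ 0.567 , -0.1123,  0.1951]), array([263.8149, 132.7004,  21.9987])]
bracket_right [[318, 270], [249, 206], [319, 243]] [array([ 0.5723, -0.1637,  0.102 ]), array([2.5206, 1.8091, 2.4299])]
bar_c [[320, 162], [307, 178], [314, 204]] [array([ 0.5794, -0.0135,  0.1185]), array([4.4162, 1.3931, 0.9293])]
bar_left [[333, 6], [356, 160], [307, 175]] [array([0.5849, 0.1447, 0.1166]), array([1.1543, 0.8585, 0.7484])]
bar_right [[312, 281], [248, 200], [318, 239]] [array([ 0.5691, -0.1672,  0.1191]), array([2.2178, 1.9778, 1.4659])]
mat [[226, 144], [263, 243]] [array([ 0.4373, -0.0133,  0.0089]), array([0.9573, 0.4931])]
strip [[322, 142], [308, 215], [315, 236]] [array([ 0.58  , -0.0085,  0.0078]), array([0.7821, 0.2374, 0.5113])]
pockets [[320, 145], [306, 205], [313, 228]] [array([ 0.5752, -0.0091,  0.0361]), array([0.7227, 0.5212, 0.248 ])]
tray_white [[367, 161], [262, 185]] [array([ 0.4486,  0.3286, -0.007 ]), array([0.5928, 0.5267])]
tray_green [[232, 323], [271, 345]] [array([ 0.4318, -0.3343, -0.0053]), array([2.3726, 1.9936])]
```

View pics/w0.png

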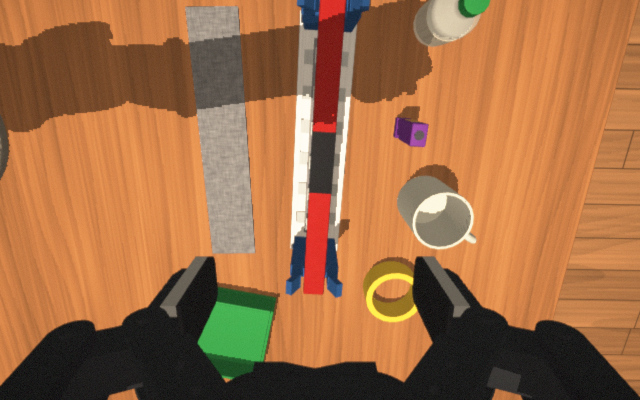

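```bash
cat >> h.py <<'E'
def barfit(W,z):
    """top face of the bar at height z: centre, yaw of its y axis from world y"""
    hsv=cv2.cvtColor(W["pixels"],cv2.COLOR_RGB2HSV); m=(((hsv[...,0]<6)|(hsv[...,0]>174))&(hsv[...,1]>170)&(hsv[...,2]>60))
    n,l,s,c=cv2.connectedComponentsWithStats(m.astype(np.uint8)); k=[i for i in range(1,n) if s[i,4]>250]
    m=np.isin(l,k); pts=[]
    for v in range(400):
        u=np.where(m[v])[0]
        if len(u)>6: pts.append([onz(W,(u[0],v+.5),z)[:2],onz(W,(u[-1]+1,v+.5),z)[:2]])
    P=np.array(pts); ctr=P.mean(1); f=np.polyfit(ctr[:,1],ctr[:,0],1)
    for _ in range(3):
        e=abs(ctr[:,0]-np.polyval(f,ctr[:,1])); g=e<.003; f=np.polyfit(ctr[g,1],ctr[g,0],1)
    V=np.where(m.any(1))[0]; ys=np.sort(ctr[:,1]); d=np.diff(ys); i=d.argmax()
    mid=(ys[i]+ys[i+1])/2
    print("bar yaw deg",np.degrees(-np.arctan(f[0])).round(2),"width",np.median((P[:,1]-P[:,0])[:,0]).round(4),"band y",ys[i].round(4),ys[i+1].round(4),"ends",ys[0].round(4),ys[-1].round(4),"x at mid",np.polyval(f,mid).round(4),"y",mid.round(4))
E
python3 - <<'E'
from h import *
st(); W=r.grab_frame("wrist"); barfit(W,.129); plan([.577,-.012,.36],87.5)
L=r.outline_of(W,"mat")[0]["pixels"]; c,_=cv2.findContours(L.astype(np.uint8),0,2); q=cv2.boxPoints(cv2.minAreaRect(max(c,key=len))); print(np.array([onz(W,a,.003)[:2] for a in q]).round(4), np.mean([onz(W,a,.003)[:2] for a in q],0))
E
```

```text
t 5.125 p [ 0.5694 -0.0143  0.3588] yaw 90.89 tilt [ 0. -0.] F [ 0.3 -0.1  0. ] w 0.0856 g 0.0 q [ 0.36  0.25 -0.55  1.61  0.14  1.31 -0.19]
bar yaw deg -2.3 width 0.0246 band y -0.0497 0.0207 ends -0.1818 0.1451 x at mid 0.5767 y -0.0145
rows [0.009, 0.031, -0.005, 0.0, -0.0, 0.038] n 0.3
[[ 0.3944  0.1649]
 [ 0.4638  0.1708]
 [ 0.4767 -0.1902]
 [ 0.3902 -0.1991]] [ 0.43125955 -0.01337882]
```

Emit:
apply_moves(
  rows=[
    [0,0.029,0.25,0,0,0.035],
    [0,0.029,0.52,0,0,0.035],
    [0,0.029,0.52,0,0,0.035],
    [0,0.029,0.52,0,0,0.035],
  ],
)

```text
clock: 5.72
tcp_pos: [0.5776, -0.0139, 0.2305]
orientation: [2.264, 2.177, 0.002]
contact_force: [-0.0, -0.2, 1.4]
grip_width: 0.0854
gripper_force: 0.0
```

```bash
python3 - <<'E'
from h import *
st(); W=r.grab_frame("wrist"); barfit(W,.129); plan([.5767,-.0145,.097],87.7)
E
```

```text
t 5.725 p [ 0.5776 -0.0139  0.2305] yaw 87.75 tilt [0.0017 0.0003] F [-0.  -0.2  1.4] w 0.0854 g 0.0 q [ 0.33  0.37 -0.52  1.77  0.21  1.06 -0.31]
bar yaw deg -2.31 width 0.0246 band y -0.0494 0.0208 ends -0.1756 0.1164 x at mid 0.5767 y -0.0143
rows [-0.003, -0.008, 0.538, 0.002, -0.0, 0.0] n 2.2
```

Consistent with the first fit. Descend and grip.

Emit:
apply_moves(
  rows=[
    [0,-0.003,0.2,0,0,0],
    [0,-0.003,0.36,0,0,0],
    [0,-0.003,0.46,0,0,0],
    [0,-0.003,0.53,0,0,0],
    [0,-0.003,0.53,0,0,0],
  ],
)

```text
clock: 6.4
tcp_pos: [0.5765, -0.0142, 0.0969]
orientation: [2.265, 2.177, 0.001]
contact_force: [0.2, -0.4, 0.1]
grip_width: 0.0853
gripper_force: 0.0
```

Emit:
apply_moves(
  rows=[
    [0,0,0,0,0,0],
    [0,0,0,0,0,0],
    [0,0,0,0,0,0],
    [0,0,0,0,0,0],
    [0,0,0,0,0,0],
  ],
  claw=0,
  newtons=70,
)

```text
clock: 7.02
tcp_pos: [0.5768, -0.0142, 0.0972]
orientation: [2.264, 2.176, 0.002]
contact_force: [0.4, -0.4, 6.4]
grip_width: 0.0253
gripper_force: 69.8
```

```bash
python3 -c "
from h import *
st()"
```

```text
t 7.025 p [ 0.5768 -0.0142  0.0972] yaw 87.73 tilt [ 0.0019 -0.0001] F [ 0.4 -0.4  6.4] w 0.0253 g 69.8 q [ 0.28  0.52 -0.47  1.88  0.32  0.81 -0.4 ]
```

Emit:
apply_moves(
  rows=[
    [0,0,-0.08,0,0,0],
    [0,0,-0.2,0,0,0],
    [0,0,-0.32,0,0,0],
    [0,0,-0.4,0,0,0],
    [0,0,-0.4,0,0,0],
  ],
  newtons=90,
)

```text
clock: 7.65
tcp_pos: [0.5764, -0.014, 0.1981]
orientation: [2.263, 2.176, 0.003]
contact_force: [0.4, -0.6, -2.7]
grip_width: 0.0248
gripper_force: 89.1
```

```bash
python3 - <<'E'
from h import *
st(); 
p=dict(eye=[0.56737114,0.06336942,0.49988031],attitude=[-0.30264742,-0.0014619,0.01901582],intrinsics=r.grab_frame("side")["intrinsics"])
print(np.array([onz(p,c,.003)[:2] for c in [(187,8),(240,5),(255,250),(212,253)]]).round(4))
W=r.grab_frame("wrist"); save(W,"w1"); T=r.grab_frame("side"); barfit(T,.229)
for n,c in (("w1",W),("t1",T)):
    m=r.outline_of(c,"mat")
    if m: 
        cc,_=cv2.findContours(m[0]["pixels"].astype(np.uint8),0,2); h=max(cc,key=len); a=cv2.approxPolyDP(cv2.convexHull(h),.03*cv2.arcLength(h,True),True)[:,0]
        print(n,a.tolist(),np.array([onz(c,x,.003)[:2] for x in a]).round(3).tolist())
plan([.433,-.012,.197],88)
E
```

```text
t 7.65 p [ 0.5764 -0.014   0.1981] yaw 87.74 tilt [ 0.0027 -0.0001] F [ 0.4 -0.6 -2.7] w 0.0248 g 89.1 q [ 0.32  0.4  -0.52  1.8   0.23  1.   -0.33]
[[ 0.4183  0.1383]
 [ 0.4792  0.1425]
 [ 0.4882 -0.1627]
 [ 0.4288 -0.1684]]
bar yaw deg -3.0 width 0.0244 band y -0.0635 -0.0585 ends -0.2186 -0.0536 x at mid 0.5737 y -0.061
w1 [[105, 0], [184, 0], [228, 299], [173, 301]] [[0.396, 0.144], [0.465, 0.142], [0.468, -0.164], [0.405, -0.164]]
t1 [[266, 208], [283, 288], [256, 293], [248, 210]] [[0.455, 0.167], [0.475, -0.187], [0.411, -0.191], [0.399, 0.167]]
rows [-0.013, -0.568, -0.006, -0.001, 0.0, -0.003] n 2.3
```

Emit:
apply_moves(
  rows=[
    [-0.014,-0.2,0,0,0,-0.02],
    [-0.014,-0.38,0,0,0,-0.04],
    [-0.014,-0.57,0,0,0,-0.04],
    [-0.014,-0.57,0.1,0,0,-0.04],
    [-0.014,-0.57,0.2,0,0,-0.04],
  ],
)

```text
clock: 8.52
tcp_pos: [0.4328, -0.0123, 0.1458]
orientation: [2.195, 2.246, -0.0]
contact_force: [0.4, 0.1, -3.6]
grip_width: 0.0246
gripper_force: 89.7
```

Emit:
apply_moves(
  rows=[
    [0,0,0.15,0,0,0],
    [0,0,0.3,0,0,0],
    [0,0,0.45,0,0,0],
    [0,0,0.52,0,0,0],
    [0,0,0.54,0,0,0],
  ],
)

```text
clock: 9.15
tcp_pos: [0.4323, -0.0119, 0.01]
orientation: [-2.193, -2.246, 0.003]
contact_force: [-0.8, 0.3, -3.7]
grip_width: 0.0249
gripper_force: 89.5
```

```bash
python3 - <<'E'
from h import *
st(); W=r.grab_frame("wrist"); T=r.grab_frame("side"); save(T,"t2")
I=T["pixels"][150:320,190:360]; cv2.imwrite("pics/t2c.png",cv2.cvtColor(cv2.resize(I,(600,600),interpolation=cv2.INTER_CUBIC),cv2.COLOR_RGB2BGR))
E
```

```text
t 9.15 p [ 0.4323 -0.0119  0.01  ] yaw 91.36 tilt [-0.003   0.0002] F [-0.8  0.3 -3.7] w 0.0249 g 89.5 q [ 0.25  0.5  -0.43  2.25  0.44  0.48 -0.51]
```

View pics/t2c.png

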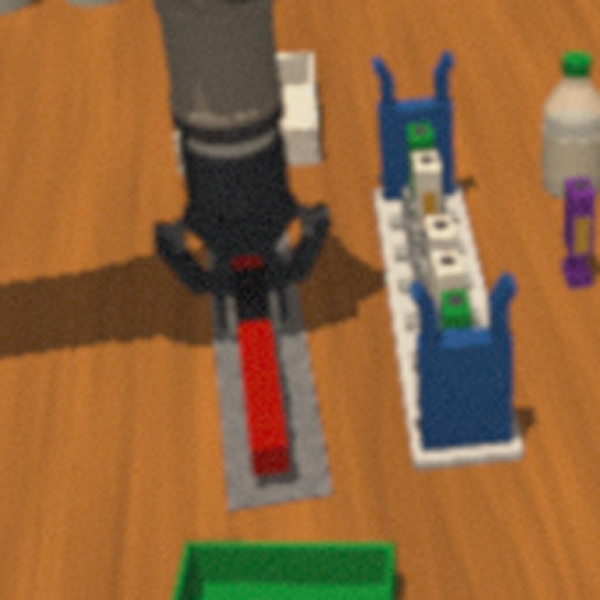

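The bar hangs over the mat, aligned with it (its end at side-image pixel ~(267,280)). The inserts stand free. I'll lower it in small steps.

Emit:
apply_moves(
  rows=[
    [0,0,0.012,0,0,0],
    [0,0,0.016,0,0,0],
    [0,0,0.02,0,0,0],
  ],
)

```text
clock: 9.62
tcp_pos: [0.4336, -0.0122, 0.0066]
orientation: [2.195, 2.246, 0.001]
contact_force: [-0.5, 0.2, -3.7]
grip_width: 0.0247
gripper_force: 89.5
```

Emit:
apply_moves(
  rows=[
    [0,0,0.004,0,0,0],
    [0,0,0.008,0,0,0],
    [0,0,0.012,0,0,0],
  ],
)

```text
clock: 10.0
tcp_pos: [0.4333, -0.0121, 0.0032]
orientation: [2.195, 2.247, 0.0]
contact_force: [-0.4, -0.1, -3.8]
grip_width: 0.0248
gripper_force: 89.5
```

Emit:
apply_moves(
  rows=[
    [0,0,0.004,0,0,0],
    [0,0,0.008,0,0,0],
    [0,0,0.008,0,0,0],
  ],
)

```text
clock: 10.38
tcp_pos: [0.4334, -0.0121, 0.003]
orientation: [2.194, 2.246, -0.002]
contact_force: [-7.1, 0.3, 30.0]
grip_width: 0.0248
gripper_force: 108.9
```

Emit:
apply_moves(
  rows=[
    [0,0,0.004,0,0,0],
    [0,0,0.006,0,0,0],
    [0,0,0.006,0,0,0],
  ],
)

```text
clock: 10.75
tcp_pos: [0.4334, -0.0121, 0.0028]
orientation: [2.193, 2.246, -0.002]
contact_force: [-14.5, 0.2, 55.6]
grip_width: 0.025
gripper_force: 123.5
```

Emit:
apply_moves(
  rows=[
    [0,0,-0.012,0,0,0],
    [0,0,-0.014,0,0,0],
    [0,0,-0.014,0,0,0],
  ],
)

```text
clock: 11.12
tcp_pos: [0.4334, -0.0121, 0.0031]
orientation: [-2.195, -2.247, 0.0]
contact_force: [-0.8, 0.0, 2.9]
grip_width: 0.0248
gripper_force: 93.0
```

Emit:
apply_moves(
  rows=[
    [0,0,0,0,0,0],
    [0,0,0,0,0,0],
    [0,0,0,0,0,0],
    [0,0,0,0,0,0],
    [0,0,0,0,0,0],
  ],
  claw=0.6,
  newtons=20,
)

```text
clock: 11.75
tcp_pos: [0.4333, -0.0121, 0.0033]
orientation: [2.195, 2.247, 0.0]
contact_force: [-0.5, -0.4, 1.3]
grip_width: 0.0512
gripper_force: 0.0
```

Emit:
apply_moves(
  rows=[
    [0,0,-0.2,0,0,0],
    [0,0,-0.4,0,0,0],
    [0,0,-0.65,0,0,0],
    [0,0,-0.9,0,0,0],
    [0,0,-1.0,0,0,0],
  ],
)

```text
clock: 12.38
tcp_pos: [0.4347, -0.0119, 0.257]
orientation: [2.192, 2.244, 0.005]
contact_force: [0.5, 0.3, -0.0]
grip_width: 0.0512
gripper_force: 0.0
```

```bash
python3 - <<'E'
from h import *
st(); plan([.55,-.012,.36],87.7)
E
```

```text
t 12.375 p [ 0.4347 -0.0119  0.257 ] yaw 91.33 tilt [ 0.0057 -0.001 ] F [ 0.5  0.3 -0. ] w 0.0512 g 0.0 q [ 0.5   0.09 -0.64  2.04  0.06  1.03 -0.15]
rows [-0.012, 0.463, -0.409, 0.004, 0.001, 0.04] n 2.5
```

Emit:
apply_moves(
  rows=[
    [0,0.2,-0.2,0,0,0.04],
    [0,0.46,-0.41,0,0,0.04],
    [0,0.46,-0.41,0,0,0.04],
    [0,0.46,-0.41,0,0,0.04],
    [0,0.46,-0.41,0,0,0.04],
  ],
  claw=0.7,
)

```text
clock: 13.0
tcp_pos: [0.547, -0.0094, 0.3546]
orientation: [-2.263, -2.177, 0.003]
contact_force: [-0.7, -0.0, 0.4]
grip_width: 0.0596
gripper_force: 0.0
```

```bash
python3 - <<'E'
from h import *
st(); W=r.grab_frame("wrist"); save(W,"w3"); barfit(W,.029)
for n in ("white1_c","green1_c"):
    for d in r.outline_of(W,n): print(n,round(d["conf"],2),np.round(d["rect"]).tolist())
t=np.radians(87.7); ax=np.array([np.cos(t),np.sin(t)])
I=cv2.cvtColor(W["pixels"],cv2.COLOR_RGB2BGR).copy()
for y in (-115,-69,-23,23,69,115):
    P=np.r_[np.array([.5767,-.0144])+ax*y/1000,.1]; q=proj(W,P)[0]; print(y,P.round(4),q.round(1)); cv2.circle(I,tuple(int(v) for v in q),2,(0,0,255),-1)
cv2.imwrite("pics/w3m.png",I)
E
```

```text
t 13.0 p [ 0.547  -0.0094  0.3546] yaw 87.76 tilt [-0.0023 -0.0003] F [-0.7 -0.   0.4] w 0.0596 g 0.0 q [ 0.43  0.23 -0.62  1.66  0.14  1.3  -0.26]
bar yaw deg 1.34 width 0.029 band y -0.0475 0.0232 ends -0.1794 0.1557 x at mid 0.4353 y -0.0121
white1_c 0.84 [329.0, 84.0, 23.0, 24.0]
green1_c 0.75 [331.0, 37.0, 25.0, 34.0]
green1_c 0.39 [415.0, 256.0, 34.0, 42.0]
-115 [ 0.5721 -0.1293  0.1   ] [339.4 247.7]
-69 [ 0.5739 -0.0833  0.1   ] [340.2 214.4]
-23 [ 0.5758 -0.0374  0.1   ] [341.1 178.7]
23 [0.5776 0.0086 0.1   ] [342.1 140.6]
69 [0.5795 0.0545 0.1   ] [343.1  99.7]
115 [0.5813 0.1005 0.1   ] [344.2  55.8]
```

View pics/w3m.png

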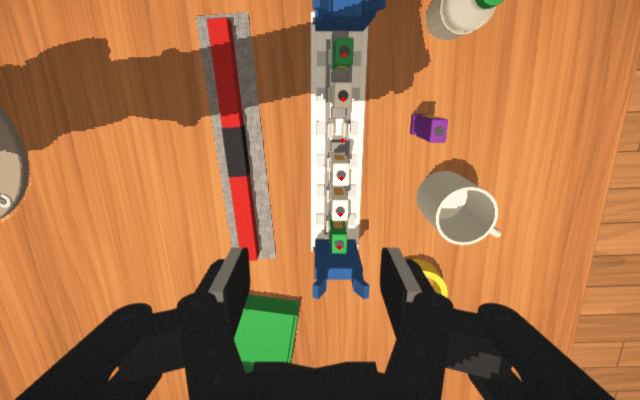

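Wrist picture: the bar is on the mat (band at ~(235,150)). The insert tops, from -y, are green (339,243), white (340,211), white (341,175), empty (~342,137), white (343,95) and green (344,51). I need a settled shot to refine the y offset, plus current tray poses.

```bash
cat >> h.py <<'E'
def holes(W,c,ys,z=.1,yaw=87.7):
    """offset (along,across, mm) of insert top centres from prediction, by the dark centre hole"""
    t=np.radians(yaw); ax=np.array([np.cos(t),np.sin(t)]); g=cv2.GaussianBlur(cv2.cvtColor(W["pixels"],cv2.COLOR_RGB2GRAY),(0,0),1.2).astype(float)
    for y in ys:
        P=np.r_[np.array(c)+ax*y/1000,z]; u,v=proj(W,P)[0].astype(int); w=g[v-7:v+6,u-6:u+7]; i=np.unravel_index(w.argmin(),w.shape)
        X=onz(W,(u-6+i[1]+.5,v-7+i[0]+.5),z)[:2]; d=X-P[:2]; print(y,X.round(4),"along",(d@ax*1000).round(1),"across",(d@[ax[1],-ax[0]]*1000).round(1))
E
cat > tr.py <<'E'
from h import *
def tray(names=("tray_white","tray_green"),pic=("scene","side")):
    P=[r.grab_frame(c) for c in pic]
    for n in names:
        for p in P:
            for d in r.outline_of(p,n)[:1]:
                m=d["pixels"].astype(np.uint8); cc,_=cv2.findContours(m,0,2); h=cv2.convexHull(max(cc,key=len))[:,0]
                # model fit: 8 corners of box, hull match by IoU
                from scipy.optimize import minimize
                def hull(q):
                    c,s=np.cos(q[2]),np.sin(q[2]); B=np.array([[x,y,z] for x in(-.065,.065) for y in(-.075,.075) for z in(0,.04)])
                    B=np.c_[q[0]+c*B[:,0]-s*B[:,1],q[1]+s*B[:,0]+c*B[:,1],B[:,2]]
                    return cv2.convexHull(proj(p,B).astype(np.float32))
                H=h.astype(np.float32).reshape(-1,1,2); A=cv2.contourArea(H)
                def cost(q):
                    k=hull(q); a,_=cv2.intersectConvexConvex(k,H); return 1-a/(A+cv2.contourArea(k)-a)
                u=h.mean(0); x0=onz(p,u,.02)[:2]
                b=min((minimize(cost,[*x0,a],method="Nelder-Mead",options=dict(initial_simplex=[[*x0,a],[x0[0]+.02,x0[1],a],[x0[0],x0[1]+.02,a],[*x0,a+.15]])) for a in(-.15,.15)),key=lambda s:s.fun)
                print(n,round(d["conf"],2),"xy",b.x[:2].round(4),"yaw",np.degrees(b.x[2]).round(1),"iou",round(1-b.fun,3))
E
python3 - <<'E'
from tr import *
W=r.grab_frame("wrist"); st(); holes(W,(.5767,-.0144),(-115,-69,-23,69,115)); tray()
E
```

```text
t 13.2 p [ 0.5472 -0.0095  0.3551] yaw 87.74 tilt [-0.0014 -0.0006] F [0.1 1.  0.9] w 0.0597 g 0.0 q [ 0.43  0.23 -0.62  1.66  0.14  1.3  -0.26]
-115 [ 0.5801 -0.1369] along -7.3 across 8.3
-69 [ 0.5733 -0.0786] along 4.7 across -0.8
-23 [ 0.5753 -0.0325] along 4.9 across -0.6
69 [0.578 0.06 ] along 5.4 across -1.7
115 [0.582  0.1066] along 6.1 across 0.4
tray_white 0.96 xy [0.4457 0.3156] yaw -4.6 iou 0.916
tray_white 0.68 xy [0.4471 0.3145] yaw -3.4 iou 0.952
tray_green 0.57 xy [ 0.4347 -0.335 ] yaw -10.6 iou 0.986
tray_green 0.93 xy [ 0.433  -0.3362] yaw -10.2 iou 0.97
```

```bash
cat >> h.py <<'E'
C=np.array([.5766,-.0094]); AX=np.array([np.cos(np.radians(87.7)),np.sin(np.radians(87.7))])
def pk(y,z): return np.r_[C+AX*y/1000,z]
E
python3 - <<'E'
from h import *
f=plan(pk(69,.2),87.7); print(f[0])
E
```

```text
rows [0.281, 0.114, 0.623, -0.0, 0.0, 0.0] n 2.8
[0.57936909 0.05954441 0.2       ]
```

Emit:
apply_moves(
  rows=[
    [0.14,0.06,0.3,0,0,0],
    [0.28,0.114,0.6,0,0,0],
    [0.28,0.114,0.62,0,0,0],
    [0.28,0.114,0.62,0,0,0],
  ],
  claw=0.7,
)

```text
clock: 14.0
tcp_pos: [0.5774, 0.0606, 0.1975]
orientation: [-2.258, -2.177, 0.007]
contact_force: [-0.3, -0.5, 0.1]
grip_width: 0.0599
gripper_force: 0.0
```

```bash
python3 - <<'E'
from h import *
W=r.grab_frame("wrist"); save(W,"w4"); st(); holes(W,C,(-69,-23,69,115)); plan(pk(69,.076),87.7)
I=cv2.cvtColor(W["pixels"],cv2.COLOR_RGB2BGR).copy()
for y in (-69,-23,69,115):
    q=proj(W,pk(y,.1))[0]; cv2.circle(I,tuple(int(v) for v in q),2,(0,0,255),-1)
cv2.imwrite("pics/w4m.png",I)
E
```

```text
t 14.05 p [0.5789 0.0597 0.2   ] yaw 87.81 tilt [-0.0027  0.0001] F [ 0.2 -0.8  0.4] w 0.0594 g 0.0 q [ 0.27  0.43 -0.62  1.78  0.28  1.03 -0.49]
-69 [ 0.5744 -0.0769] along 1.5 across 0.5
-23 [ 0.5759 -0.0316] along 0.8 across 0.2
69 [0.5804 0.0608] along 1.3 across 0.9
115 [0.5846 0.1071] along 1.7 across 3.3
rows [-0.001, 0.003, 0.496, -0.002, 0.0, 0.001] n 2.0
```

View pics/w4m.png

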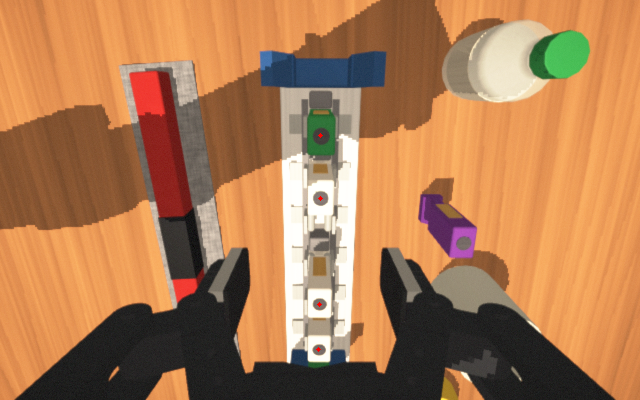

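The marks sit on the holes (white +69 at (320,198), green +115 at (321,135)). Descend, grip and pull.

Emit:
apply_moves(
  rows=[
    [0.003,0.002,0.2,0,0,0],
    [0.003,0.002,0.36,0,0,0],
    [0.003,0.002,0.46,0,0,0],
    [0.003,0.002,0.495,0,0,0],
    [0.003,0.002,0.495,0,0,0],
  ],
)

```text
clock: 14.68
tcp_pos: [0.5811, 0.0596, 0.0785]
orientation: [2.265, 2.175, 0.002]
contact_force: [0.0, -0.6, 0.5]
grip_width: 0.06
gripper_force: 0.0
```

Emit:
apply_moves(
  rows=[
    [0,0,0,0,0,0],
    [0,0,0,0,0,0],
    [0,0,0,0,0,0],
    [0,0,0,0,0,0],
  ],
  claw=0,
  newtons=60,
)

```text
clock: 15.18
tcp_pos: [0.5811, 0.0604, 0.0783]
orientation: [2.264, 2.176, 0.003]
contact_force: [-0.1, -1.0, 5.7]
grip_width: 0.0189
gripper_force: 59.6
```

Emit:
apply_moves(
  rows=[
    [0,0,-0.02,0,0,0],
    [0,0,-0.04,0,0,0],
    [0,0,-0.08,0,0,0],
    [0,0,-0.2,0,0,0],
    [0,0,-0.4,0,0,0],
  ],
)

```text
clock: 15.8
tcp_pos: [0.579, 0.0602, 0.178]
orientation: [-2.263, -2.176, 0.003]
contact_force: [-0.1, 0.4, -0.6]
grip_width: 0.0187
gripper_force: 61.6
```

Emit:
apply_moves(
  rows=[
    [0,0,-0.2,0,0,0],
    [0,0,-0.3,0,0,0],
    [0,0,-0.3,0,0,0],
  ],
)

```text
clock: 16.18
tcp_pos: [0.5813, 0.061, 0.2556]
orientation: [2.262, 2.175, 0.007]
contact_force: [0.7, 0.3, -1.1]
grip_width: 0.0192
gripper_force: 61.7
```

```bash
sed -i 's/^C=.*; AX/C=np.array([.5767,-.0084]); AX/' h.py; python3 - <<'E'
from tr import *
st(); f=plan([.4489,.349,.25],87.7);tray()
E
```

```text
t 16.175 p [0.5813 0.061  0.2556] yaw 87.75 tilt [0.0056 0.0004] F [ 0.7  0.3 -1.1] w 0.0192 g 61.7 q [ 0.29  0.37 -0.64  1.72  0.24  1.12 -0.46]
rows [1.13, -0.575, 0.02, 0.004, -0.0, 0.001] n 5.1
tray_white 0.67 xy [0.4442 0.316 ] yaw -3.4 iou 0.919
tray_white 0.93 xy [0.4464 0.3201] yaw -2.6 iou 0.929
tray_green 0.8 xy [ 0.4352 -0.3343] yaw -11.5 iou 0.981
tray_green 0.76 xy [ 0.4331 -0.3368] yaw -11.6 iou 0.982
```

Emit:
apply_moves(
  rows=[
    [0.2,-0.1,0,0,0,0],
    [0.4,-0.2,0,0,0,0],
    [0.6,-0.3,0,0,0,0],
    [0.8,-0.4,0,0,0,0],
    [0.95,-0.48,0,0,0,0],
  ],
)

```text
clock: 17.1
tcp_pos: [0.4677, 0.3045, 0.2515]
orientation: [-2.262, -2.179, 0.001]
contact_force: [0.5, 0.1, -0.9]
grip_width: 0.0185
gripper_force: 64.3
```

Emit:
apply_moves(
  rows=[
    [0.17,-0.09,0.05,0,0,0],
    [0.17,-0.09,0.25,0,0,0],
    [0.17,-0.09,0.4,0,0,0],
    [0.17,-0.09,0.5,0,0,0],
    [0.17,-0.09,0.5,0,0,0],
  ],
)

```text
clock: 17.73
tcp_pos: [0.4473, 0.3443, 0.1246]
orientation: [-2.264, -2.177, 0.008]
contact_force: [0.4, 0.5, 0.2]
grip_width: 0.0188
gripper_force: 64.4
```

```bash
python3 - <<'E'
from h import *
st(); plan([.4489,.349,.075],87.7); T=r.grab_frame("side"); S=r.grab_frame("scene")
I=np.hstack([cv2.resize(p["pixels"][y:y+100,x:x+133],(400,300),interpolation=cv2.INTER_CUBIC) for p,x,y in((T,200,110),(S,310,100))]); cv2.imwrite("pics/p5.png",I[...,::-1])
E
```

```text
t 17.725 p [0.4473 0.3443 0.1246] yaw 87.77 tilt [-0.0044 -0.0031] F [0.4 0.5 0.2] w 0.0188 g 64.4 q [-0.24  0.52 -0.68  1.88  0.41  0.9  -1.16]
rows [0.02, 0.007, 0.198, -0.003, 0.002, 0.001] n 0.8
```

View pics/p5.png

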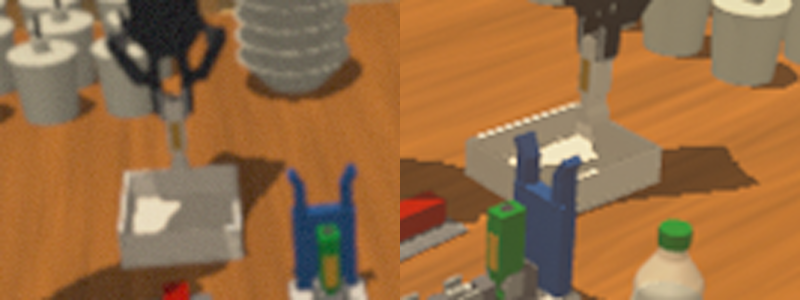

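The insert hangs inside the white tray's rim (side view ~(259,167), scene view ~(375,143)). Lower and release.

Emit:
apply_moves(
  rows=[
    [0,0.005,0.1,0,0,0],
    [0,0.005,0.17,0,0,0],
    [0,0.005,0.195,0,0,0],
    [0,0.005,0.2,0,0,0],
  ],
)

```text
clock: 18.32
tcp_pos: [0.45, 0.3457, 0.0772]
orientation: [-2.265, -2.177, -0.0]
contact_force: [-0.7, -0.1, -0.6]
grip_width: 0.0184
gripper_force: 64.4
```

Emit:
apply_moves(
  rows=[
    [0,0,0,0,0,0],
    [0,0,0,0,0,0],
    [0,0,0,0,0,0],
  ],
  claw=0.45,
)

```text
clock: 18.7
tcp_pos: [0.4502, 0.3458, 0.0775]
orientation: [2.265, 2.177, 0.001]
contact_force: [-0.5, 0.1, 0.7]
grip_width: 0.0384
gripper_force: 0.0
```

Emit:
apply_moves(
  rows=[
    [0,0,-0.1,0,0,0],
    [0,0,-0.35,0,0,0],
    [0,0,-0.6,0,0,0],
    [0,0,-0.7,0,0,0],
  ],
)

```text
clock: 19.2
tcp_pos: [0.4508, 0.3471, 0.2564]
orientation: [2.264, 2.177, 0.009]
contact_force: [0.0, 0.2, -0.4]
grip_width: 0.0388
gripper_force: 0.0
```

```bash
python3 - <<'E'
from h import *
st(); plan(pk(-23,.24),87.7); W=r.grab_frame("wrist");save(W,"w6")
E
```

```text
t 19.2 p [0.4508 0.3471 0.2564] yaw 87.75 tilt [0.0049 0.0036] F [ 0.   0.2 -0.4] w 0.0388 g 0.0 q [-0.17  0.37 -0.76  1.75  0.28  1.13 -1.05]
rows [-1.493, 0.558, 0.063, 0.003, -0.002, 0.001] n 6.4
```

Emit:
apply_moves(
  rows=[
    [-0.2,0.075,0,0,0,0],
    [-0.4,0.15,0,0,0,0],
    [-0.6,0.225,0,0,0,0],
    [-0.8,0.3,0,0,0,0],
    [-0.98,0.366,0,0,0,0],
  ],
  claw=0.65,
)

```text
clock: 19.88
tcp_pos: [0.532, 0.0949, 0.2518]
orientation: [2.265, 2.176, -0.001]
contact_force: [0.6, 0.5, 0.5]
grip_width: 0.0555
gripper_force: 0.0
```

Emit:
apply_moves(
  rows=[
    [-0.2,0.075,0,0,0,0],
    [-0.4,0.15,0.02,0,0,0],
    [-0.513,0.192,0.06,0,0,0],
    [-0.513,0.192,0.06,0,0,0],
    [-0.513,0.192,0.06,0,0,0],
  ],
)

```text
clock: 20.5
tcp_pos: [0.5743, -0.0317, 0.237]
orientation: [-2.263, -2.178, -0.001]
contact_force: [-0.3, 0.3, -0.7]
grip_width: 0.0557
gripper_force: 0.0
```

```bash
python3 - <<'E'
from h import *
st(); plan(pk(-23,.076),87.7);W=r.grab_frame("wrist"); st(); holes(W,C,(-69,-23))
E
```

```text
t 20.5 p [ 0.5743 -0.0317  0.237 ] yaw 87.8 tilt [-0.0003  0.0008] F [-0.3  0.3 -0.7] w 0.0557 g 0.0 q [ 0.43  0.37 -0.61  1.76  0.24  1.08 -0.3 ]
rows [0.001, 0.006, 0.644, -0.0, -0.0, 0.001] n 2.6
t 20.55 p [ 0.5744 -0.0312  0.2373] yaw 87.86 tilt [0.0002 0.0007] F [-0.   1.1 -0.5] w 0.0555 g 0.0 q [ 0.43  0.37 -0.61  1.76  0.24  1.08 -0.3 ]
-69 [ 0.5727 -0.0775] along -0.2 across -1.2
-23 [ 0.5753 -0.0312] along 0.1 across -0.5
```

Emit:
apply_moves(
  rows=[
    [0,0.004,0.2,0,0,0],
    [0,0.004,0.4,0,0,0],
    [0,0.004,0.57,0,0,0],
    [0,0.004,0.645,0,0,0],
    [0,0.004,0.645,0,0,0],
  ],
)

```text
clock: 21.18
tcp_pos: [0.5753, -0.032, 0.0755]
orientation: [-2.262, -2.178, 0.001]
contact_force: [-0.5, 0.4, -0.9]
grip_width: 0.0555
gripper_force: 0.0
```

Emit:
apply_moves(
  rows=[
    [0,0,0,0,0,0],
    [0,0,0,0,0,0],
    [0,0,0,0,0,0],
    [0,0,0,0,0,0],
  ],
  claw=0,
  newtons=60,
)

```text
clock: 21.68
tcp_pos: [0.5772, -0.0329, 0.0777]
orientation: [2.263, 2.175, 0.004]
contact_force: [-0.8, -0.5, 7.4]
grip_width: 0.0184
gripper_force: 59.6
```

Emit:
apply_moves(
  rows=[
    [0,0,-0.02,0,0,0],
    [0,0,-0.04,0,0,0],
    [0,0,-0.08,0,0,0],
    [0,0,-0.25,0,0,0],
    [0,0,-0.45,0,0,0],
  ],
)

```text
clock: 22.3
tcp_pos: [0.5749, -0.0327, 0.19]
orientation: [-2.263, -2.177, 0.002]
contact_force: [0.9, -0.2, 0.8]
grip_width: 0.0188
gripper_force: 61.7
```

Emit:
apply_moves(
  rows=[
    [0,0,-0.2,0,0,0],
    [0,0,-0.25,0,0,0],
    [0,0,-0.25,0,0,0],
  ],
)

```text
clock: 22.68
tcp_pos: [0.5757, -0.0329, 0.252]
orientation: [2.264, 2.176, 0.001]
contact_force: [-1.0, -0.4, -1.2]
grip_width: 0.0188
gripper_force: 61.8
```

```bash
python3 - <<'E'
from tr import *
st(); tray(("tray_white",)); f=plan([.4475,.314,.25],87.7)
E
```

```text
t 22.675 p [ 0.5757 -0.0329  0.252 ] yaw 87.74 tilt [ 0.0016 -0.0006] F [-1.  -0.4 -1.2] w 0.0188 g 61.8 q [ 0.43  0.36 -0.61  1.74  0.23  1.11 -0.29]
tray_white 0.86 xy [0.3893 0.3011] yaw 43.4 iou 0.546
tray_white 0.84 xy [0.4463 0.3157] yaw -3.7 iou 0.967
rows [1.367, -0.562, -0.002, -0.002, -0.0, 0.0] n 5.9
```

Emit:
apply_moves(
  rows=[
    [0.2,-0.08,0,0,0,0],
    [0.4,-0.165,0,0,0,0],
    [0.6,-0.25,0,0,0,0],
    [0.8,-0.33,0,0,0,0],
    [0.95,-0.39,0,0,0,0],
  ],
)

```text
clock: 23.5
tcp_pos: [0.4858, 0.2103, 0.2498]
orientation: [-2.262, -2.179, 0.003]
contact_force: [0.7, 0.1, -0.3]
grip_width: 0.0186
gripper_force: 61.8
```

Emit:
apply_moves(
  rows=[
    [0.2,-0.085,0,0,0,0],
    [0.405,-0.17,0,0,0,0],
    [0.405,-0.17,0.2,0,0,0],
    [0.405,-0.17,0.4,0,0,0],
    [0.405,-0.17,0.5,0,0,0],
  ],
)

```text
clock: 24.12
tcp_pos: [0.447, 0.3095, 0.1218]
orientation: [-2.263, -2.177, 0.01]
contact_force: [0.7, -0.2, -0.5]
grip_width: 0.0189
gripper_force: 61.8
```

```bash
python3 - <<'E'
from h import *
st(); plan([.4475,.311,.074],87.7); T=r.grab_frame("side");W=r.grab_frame("wrist")
I=np.hstack([cv2.resize(T["pixels"][110:210,200:333],(400,300),interpolation=cv2.INTER_CUBIC),cv2.resize(W["pixels"],(400,300))]); cv2.imwrite("pics/p7.png",I[...,::-1])
E
```

```text
t 24.125 p [0.447  0.3095 0.1218] yaw 87.78 tilt [-0.0052 -0.0033] F [ 0.7 -0.2 -0.5] w 0.0189 g 61.8 q [-0.17  0.49 -0.7   1.93  0.41  0.87 -1.12]
rows [0.007, 0.003, 0.191, -0.003, 0.002, 0.001] n 0.8
```

View pics/p7.png

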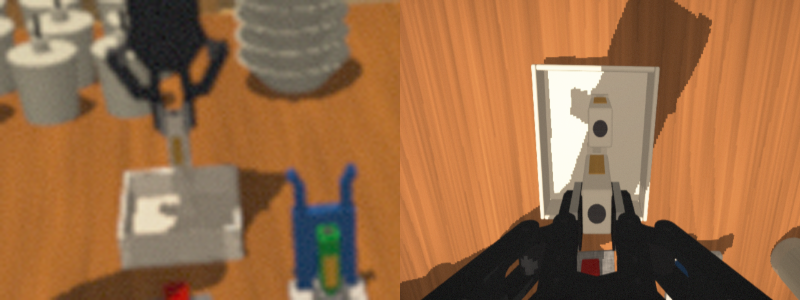

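The first insert stands in the tray (wrist view), and the held one is next to it with a gap. Lower and release, then go for white -69.

Emit:
apply_moves(
  rows=[
    [-0.005,0.002,0.1,0,0,0],
    [-0.005,0.002,0.17,0,0,0],
    [-0.005,0.002,0.2,0,0,0],
    [-0.005,0.002,0.2,0,0,0],
  ],
)

```text
clock: 24.72
tcp_pos: [0.4495, 0.3098, 0.0758]
orientation: [-2.265, -2.177, 0.001]
contact_force: [0.2, 0.0, -0.6]
grip_width: 0.0189
gripper_force: 61.8
```

Emit:
apply_moves(
  rows=[
    [0,0,0,0,0,0],
    [0,0,0,0,0,0],
    [0,0,0,0,0,0],
  ],
  claw=0.45,
)

```text
clock: 25.1
tcp_pos: [0.4498, 0.3099, 0.0763]
orientation: [2.265, 2.177, 0.001]
contact_force: [-0.1, 0.3, 0.4]
grip_width: 0.0388
gripper_force: 0.0
```

Emit:
apply_moves(
  rows=[
    [0,0,-0.1,0,0,0],
    [0,0,-0.35,0,0,0],
    [0,0,-0.6,0,0,0],
    [0,0,-0.7,0,0,0],
  ],
)

```text
clock: 25.6
tcp_pos: [0.4505, 0.3112, 0.255]
orientation: [2.264, 2.177, 0.009]
contact_force: [0.4, -0.1, 0.1]
grip_width: 0.0386
gripper_force: 0.0
```

```bash
python3 - <<'E'
from h import *
st(); plan(pk(-69,.24),87.7)
E
```

```text
t 25.6 p [0.4505 0.3112 0.255 ] yaw 87.75 tilt [0.005  0.0032] F [ 0.4 -0.1  0.1] w 0.0386 g 0.0 q [-0.09  0.34 -0.78  1.8   0.26  1.11 -0.99]
rows [-1.534, 0.554, 0.058, 0.003, -0.002, 0.001] n 6.5
```

Emit:
apply_moves(
  rows=[
    [-0.2,0.07,0,0,0,0],
    [-0.4,0.145,0,0,0,0],
    [-0.6,0.216,0,0,0,0],
    [-0.8,0.288,0,0,0,0],
    [-1.0,0.36,0,0,0,0],
  ],
  claw=0.65,
)

```text
clock: 26.22
tcp_pos: [0.5299, 0.0547, 0.2512]
orientation: [2.264, 2.177, 0.001]
contact_force: [0.9, 1.1, -0.8]
grip_width: 0.0555
gripper_force: 0.0
```

Emit:
apply_moves(
  rows=[
    [-0.2,0.075,0,0,0,0],
    [-0.4,0.15,0.02,0,0,0],
    [-0.534,0.195,0.06,0,0,0],
    [-0.534,0.195,0.06,0,0,0],
    [-0.534,0.195,0.06,0,0,0],
  ],
)

```text
clock: 26.85
tcp_pos: [0.5729, -0.0779, 0.236]
orientation: [-2.264, -2.178, -0.001]
contact_force: [0.6, -0.2, 0.4]
grip_width: 0.0559
gripper_force: 0.0
```

```bash
python3 - <<'E'
from h import *
W=r.grab_frame("wrist"); plan(pk(-69,.076),87.7); st(); holes(W,C,(-69,))
E
```

```text
rows [-0.0, 0.003, 0.641, 0.0, -0.0, 0.002] n 2.6
t 26.9 p [ 0.573  -0.0773  0.2362] yaw 87.85 tilt [0.0005 0.0006] F [ 0.1 -0.1  0.2] w 0.0553 g 0.0 q [ 0.5   0.38 -0.6   1.76  0.24  1.08 -0.22]
-69 [ 0.5739 -0.0772] along 0.1 across -0.0
```

Emit:
apply_moves(
  rows=[
    [0,0.003,0.2,0,0,0],
    [0,0.003,0.4,0,0,0],
    [0,0.003,0.57,0,0,0],
    [0,0.003,0.645,0,0,0],
    [0,0.003,0.645,0,0,0],
  ],
)

```text
clock: 27.52
tcp_pos: [0.5735, -0.078, 0.0743]
orientation: [-2.262, -2.178, 0.001]
contact_force: [0.3, -0.0, 0.6]
grip_width: 0.0556
gripper_force: 0.0
```

Emit:
apply_moves(
  rows=[
    [0,0,0,0,0,0],
    [0,0,0,0,0,0],
    [0,0,0,0,0,0],
    [0,0,0,0,0,0],
  ],
  claw=0,
  newtons=60,
)

```text
clock: 28.02
tcp_pos: [0.5753, -0.079, 0.0764]
orientation: [2.263, 2.175, 0.003]
contact_force: [-0.1, 0.5, 6.1]
grip_width: 0.0189
gripper_force: 59.6
```

Emit:
apply_moves(
  rows=[
    [0,0,-0.02,0,0,0],
    [0,0,-0.04,0,0,0],
    [0,0,-0.08,0,0,0],
    [0,0,-0.25,0,0,0],
    [0,0,-0.45,0,0,0],
  ],
)

```text
clock: 28.65
tcp_pos: [0.5731, -0.0787, 0.1887]
orientation: [-2.264, -2.177, 0.002]
contact_force: [0.8, -0.1, -0.7]
grip_width: 0.0186
gripper_force: 61.8
```

Emit:
apply_moves(
  rows=[
    [0,0,-0.2,0,0,0],
    [0,0,-0.25,0,0,0],
    [0,0,-0.25,0,0,0],
  ],
)

```text
clock: 29.02
tcp_pos: [0.5739, -0.0789, 0.2507]
orientation: [2.264, 2.176, 0.001]
contact_force: [0.1, -0.3, -1.5]
grip_width: 0.019
gripper_force: 61.9
```

```bash
python3 - <<'E'
from tr import *
st(); tray(("tray_white","tray_green"),("side",)); f=plan([.4465,.276,.25],87.7)
E
```

```text
t 29.025 p [ 0.5739 -0.0789  0.2507] yaw 87.74 tilt [ 0.0016 -0.0007] F [ 0.1 -0.3 -1.5] w 0.019 g 61.9 q [ 0.51  0.36 -0.61  1.74  0.23  1.11 -0.21]
tray_white 0.96 xy [0.4455 0.316 ] yaw -2.8 iou 0.973
tray_green 0.83 xy [ 0.4328 -0.3356] yaw -11.2 iou 0.985
rows [1.399, -0.56, -0.006, -0.002, -0.0, 0.0] n 6.0
```

Emit:
apply_moves(
  rows=[
    [0.2,-0.08,0,0,0,0],
    [0.4,-0.16,0,0,0,0],
    [0.6,-0.24,0,0,0,0],
    [0.8,-0.32,0,0,0,0],
    [0.98,-0.39,0,0,0,0],
  ],
)

```text
clock: 29.8
tcp_pos: [0.4843, 0.1712, 0.2482]
orientation: [-2.263, -2.177, 0.003]
contact_force: [0.5, 0.4, -0.4]
grip_width: 0.0186
gripper_force: 61.9
```

Emit:
apply_moves(
  rows=[
    [0.2,-0.085,0,0,0,0],
    [0.415,-0.17,0,0,0,0],
    [0.415,-0.17,0.2,0,0,0],
    [0.415,-0.17,0.4,0,0,0],
    [0.415,-0.17,0.5,0,0,0],
  ],
)

```text
clock: 30.42
tcp_pos: [0.4453, 0.2735, 0.1205]
orientation: [-2.263, -2.177, 0.01]
contact_force: [0.5, 0.6, -1.1]
grip_width: 0.0186
gripper_force: 61.8
```

```bash
python3 - <<'E'
from tr import *
st(); plan([.4465,.276,.073],87.7); tray(("tray_white",),("side",))
E
```

```text
t 30.425 p [0.4453 0.2735 0.1205] yaw 87.79 tilt [-0.0058 -0.0032] F [ 0.5  0.6 -1.1] w 0.0186 g 61.8 q [-0.1   0.47 -0.71  1.98  0.4   0.85 -1.07]
rows [0.011, 0.005, 0.19, -0.004, 0.002, 0.001] n 0.8
tray_white 0.95 xy [0.4448 0.3155] yaw -3.5 iou 0.972
```

Then on to green +115.

Emit:
apply_moves(
  rows=[
    [0,0.003,0.1,0,0,0],
    [0,0.003,0.17,0,0,0],
    [0,0.003,0.2,0,0,0],
    [0,0.003,0.2,0,0,0],
  ],
)

```text
clock: 31.02
tcp_pos: [0.4483, 0.275, 0.0745]
orientation: [-2.265, -2.177, 0.001]
contact_force: [-0.0, 0.2, -0.6]
grip_width: 0.0189
gripper_force: 61.8
```

Emit:
apply_moves(
  rows=[
    [0,0,0,0,0,0],
    [0,0,0,0,0,0],
    [0,0,0,0,0,0],
  ],
  claw=0.45,
)

```text
clock: 31.4
tcp_pos: [0.4487, 0.2752, 0.075]
orientation: [2.265, 2.177, 0.001]
contact_force: [-0.4, -0.5, -0.3]
grip_width: 0.0383
gripper_force: 0.0
```

Emit:
apply_moves(
  rows=[
    [0,0,-0.1,0,0,0],
    [0,0,-0.35,0,0,0],
    [0,0,-0.6,0,0,0],
    [0,0,-0.7,0,0,0],
  ],
)

```text
clock: 31.9
tcp_pos: [0.4495, 0.2764, 0.2537]
orientation: [2.264, 2.176, 0.009]
contact_force: [0.2, 0.4, 0.1]
grip_width: 0.0388
gripper_force: 0.0
```

```bash
python3 - <<'E'
from h import *
st(); plan(pk(115,.24),87.7)
E
```

```text
t 31.9 p [0.4495 0.2764 0.2537] yaw 87.75 tilt [0.0052 0.0028] F [0.2 0.4 0.1] w 0.0388 g 0.0 q [-0.    0.3  -0.8   1.84  0.25  1.09 -0.93]
rows [-0.659, 0.553, 0.055, 0.003, -0.002, 0.001] n 3.4
```

Emit:
apply_moves(
  rows=[
    [-0.18,0.15,0,0,0,0],
    [-0.36,0.3,0,0,0,0],
    [-0.54,0.45,0.05,0,0,0],
    [-0.659,0.55,0.055,0,0,0],
    [-0.659,0.55,0.055,0,0,0],
  ],
  claw=0.65,
)

```text
clock: 32.52
tcp_pos: [0.581, 0.1009, 0.2351]
orientation: [2.272, 2.169, -0.002]
contact_force: [-0.7, 0.9, -0.7]
grip_width: 0.0554
gripper_force: 0.0
```

```bash
python3 - <<'E'
from h import *
W=r.grab_frame("wrist"); r.grab_frame("scene"); plan(pk(115,.079),87.7); st(); holes(W,C,(115,))
print(r.outline_of(W,"green1_c")[0]["rect"],proj(W,pk(115,.1)))
E
```

```text
rows [0.004, 0.009, 0.627, -0.0, -0.0, 0.0] n 2.5
t 32.625 p [0.579  0.1054 0.2358] yaw 87.73 tilt [-0.0004  0.0006] F [-0.8  0.7  0. ] w 0.0558 g 0.0 q [ 0.25  0.41 -0.69  1.73  0.29  1.11 -0.58]
115 [0.5789 0.1096] along 3.0 across -2.6
[305.5, 147.9, 23.7, 44.3] [[316.57562502 176.90026789]]
```

Emit:
apply_moves(
  rows=[
    [0.003,0.008,0.2,0,0,0],
    [0.003,0.008,0.4,0,0,0],
    [0.003,0.008,0.55,0,0,0],
    [0.003,0.008,0.62,0,0,0],
    [0.003,0.008,0.62,0,0,0],
  ],
)

```text
clock: 33.3
tcp_pos: [0.5807, 0.1066, 0.0806]
orientation: [-2.262, -2.178, 0.001]
contact_force: [-0.2, 0.1, -0.3]
grip_width: 0.0554
gripper_force: 0.0
```

Emit:
apply_moves(
  rows=[
    [0,0,0,0,0,0],
    [0,0,0,0,0,0],
    [0,0,0,0,0,0],
    [0,0,0,0,0,0],
  ],
  claw=0,
  newtons=60,
)

```text
clock: 33.8
tcp_pos: [0.5827, 0.1062, 0.0826]
orientation: [2.264, 2.176, 0.004]
contact_force: [-0.0, -0.2, 6.7]
grip_width: 0.0183
gripper_force: 60.6
```

Emit:
apply_moves(
  rows=[
    [0,0,-0.02,0,0,0],
    [0,0,-0.04,0,0,0],
    [0,0,-0.08,0,0,0],
    [0,0,-0.25,0,0,0],
    [0,0,-0.45,0,0,0],
  ],
)

```text
clock: 34.42
tcp_pos: [0.5807, 0.1059, 0.1951]
orientation: [-2.264, -2.177, 0.001]
contact_force: [1.3, -0.5, 0.2]
grip_width: 0.0189
gripper_force: 61.5
```

Emit:
apply_moves(
  rows=[
    [0,0,-0.2,0,0,0],
    [0,0,-0.25,0,0,0],
    [0,0,-0.25,0,0,0],
  ],
)

```text
clock: 34.8
tcp_pos: [0.5815, 0.1059, 0.2571]
orientation: [2.264, 2.176, 0.002]
contact_force: [0.4, -0.4, -2.0]
grip_width: 0.0183
gripper_force: 61.6
```

```bash
python3 - <<'E'
from tr import *
st(); tray(("tray_white","tray_green"),("side",)); f=plan([.43,-.354,.25],77)
E
```

```text
t 34.8 p [0.5815 0.1059 0.2571] yaw 87.74 tilt [ 0.002  -0.0001] F [ 0.4 -0.4 -2. ] w 0.0183 g 61.6 q [ 0.25  0.4  -0.7   1.7   0.28  1.15 -0.57]
tray_white 0.69 xy [0.4457 0.3131] yaw -2.8 iou 0.967
tray_green 0.73 xy [ 0.4329 -0.3361] yaw -10.5 iou 0.981
rows [-1.859, -0.529, 0.02, -0.002, 0.001, 0.119] n 7.7
```

Emit:
apply_moves(
  rows=[
    [-0.2,-0.05,0,0,0,0.01],
    [-0.4,-0.11,0,0,0,0.03],
    [-0.6,-0.17,0,0,0,0.04],
    [-0.8,-0.23,0,0,0,0.05],
    [-1.0,-0.285,0,0,0,0.06],
  ],
)

```text
clock: 35.58
tcp_pos: [0.4986, -0.1428, 0.2543]
orientation: [-2.364, -2.066, 0.002]
contact_force: [-0.1, -0.2, -0.1]
grip_width: 0.0183
gripper_force: 61.5
```

```bash
python3 - <<'E'
from tr import *
st(); f=plan([.43,-.354,.25],77)
E
```

```text
t 35.575 p [ 0.4986 -0.1428  0.2543] yaw 82.31 tilt [-0.0026  0.0009] F [-0.1 -0.2 -0.1] w 0.0183 g 61.5 q [ 0.69  0.26 -0.62  1.86  0.17  1.08 -0.13]
rows [-0.874, -0.159, 0.017, -0.002, -0.0, 0.059] n 3.6
```

Emit:
apply_moves(
  rows=[
    [-0.22,-0.04,0,0,0,0.02],
    [-0.44,-0.08,0,0,0,0.04],
    [-0.66,-0.12,0,0,0,0.059],
    [-0.86,-0.155,0,0,0,0.059],
    [-0.86,-0.155,0.2,0,0,0.059],
  ],
)

```text
clock: 36.2
tcp_pos: [0.4324, -0.3555, 0.2066]
orientation: [2.462, 1.942, -0.001]
contact_force: [0.0, 0.3, -1.9]
grip_width: 0.0189
gripper_force: 61.6
```

```bash
python3 - <<'E'
from tr import *
st(); f=plan([.43,-.354,.13],77); tray(("tray_green",),("side","scene"))
E
```

```text
t 36.2 p [ 0.4324 -0.3555  0.2066] yaw 76.54 tilt [ 0.0032 -0.0049] F [ 0.   0.3 -1.9] w 0.0189 g 61.6 q [ 0.96  0.35 -0.47  1.84  0.19  0.99  0.17]
rows [0.005, -0.012, 0.306, 0.003, 0.003, -0.005] n 1.2
tray_green 0.77 xy [ 0.4328 -0.3357] yaw -10.9 iou 0.986
tray_green 0.7 xy [ 0.4349 -0.3348] yaw -11.6 iou 0.972
```

Emit:
apply_moves(
  rows=[
    [0.0,-0.005,0.15,0,0,0],
    [0.0,-0.005,0.3,0,0,0],
    [0.0,-0.005,0.42,0,0,0],
    [0.0,-0.005,0.48,0,0,0],
    [0.0,-0.005,0.5,0,0,0],
  ],
)

```text
clock: 37.02
tcp_pos: [0.4329, -0.3488, 0.0813]
orientation: [2.457, 1.957, 0.0]
contact_force: [0.2, -1.0, -0.8]
grip_width: 0.0186
gripper_force: 61.6
```

Emit:
apply_moves(
  rows=[
    [0,0,0,0,0,0],
    [0,0,0,0,0,0],
    [0,0,0,0,0,0],
  ],
)

```text
clock: 37.4
tcp_pos: [0.4324, -0.3493, 0.0816]
orientation: [2.457, 1.955, 0.0]
contact_force: [0.4, -0.6, -0.3]
grip_width: 0.0185
gripper_force: 61.6
```

Emit:
apply_moves(
  rows=[
    [0,0,0.01,0,0,0],
    [0,0,0.012,0,0,0],
  ],
)

```text
clock: 37.65
tcp_pos: [0.4319, -0.3489, 0.0777]
orientation: [-2.458, -1.956, 0.0]
contact_force: [-0.4, -0.4, -0.1]
grip_width: 0.0183
gripper_force: 61.6
```

Emit:
apply_moves(
  rows=[
    [0,0,0,0,0,0],
    [0,0,0,0,0,0],
    [0,0,0,0,0,0],
  ],
  claw=0.45,
)

```text
clock: 38.02
tcp_pos: [0.4321, -0.349, 0.0779]
orientation: [2.458, 1.956, 0.0]
contact_force: [0.5, -0.1, -0.6]
grip_width: 0.0386
gripper_force: 0.0
```

Emit:
apply_moves(
  rows=[
    [0,0,-0.1,0,0,0],
    [0,0,-0.35,0,0,0],
    [0,0,-0.6,0,0,0],
    [0,0,-0.7,0,0,0],
  ],
)

```text
clock: 38.52
tcp_pos: [0.4336, -0.3497, 0.2571]
orientation: [2.453, 1.953, 0.002]
contact_force: [0.4, -0.4, -0.3]
grip_width: 0.0385
gripper_force: 0.0
```

```bash
python3 - <<'E'
from h import *
st(); plan(pk(-115,.24),87.7)
E
```

```text
t 38.525 p [ 0.4336 -0.3497  0.2571] yaw 77.03 tilt [ 0.0048 -0.0038] F [ 0.4 -0.4 -0.3] w 0.0385 g 0.0 q [ 0.97  0.3  -0.49  1.79  0.16  1.09  0.2 ]
rows [1.007, 0.336, 0.068, 0.003, 0.002, -0.119] n 4.3
```

Emit:
apply_moves(
  rows=[
    [0.23,0.077,0,0,0,-0.03],
    [0.46,0.154,0,0,0,-0.06],
    [0.69,0.231,0.03,0,0,-0.09],
    [0.9,0.3,0.06,0,0,-0.119],
    [1.0,0.334,0.065,0,0,-0.119],
  ],
  claw=0.65,
)

```text
clock: 39.15
tcp_pos: [0.5705, -0.12, 0.2363]
orientation: [-2.258, -2.182, -0.002]
contact_force: [0.2, -0.1, -1.1]
grip_width: 0.0553
gripper_force: 0.0
```

Emit:
apply_moves(
  rows=[
    [0,0,0,0,0,0],
    [0,0,0,0,0,0],
  ],
)

```text
clock: 39.4
tcp_pos: [0.569, -0.1253, 0.2364]
orientation: [2.266, 2.176, -0.001]
contact_force: [-0.4, -1.2, -0.1]
grip_width: 0.0555
gripper_force: 0.0
```

```bash
python3 - <<'E'
from h import *
W=r.grab_frame("wrist"); plan(pk(-115,.077),87.7); st()
q=proj(W,pk(-115,.1))[0]; print(q)
I=W["pixels"].copy(); cv2.circle(I,tuple(int(v) for v in q),2,(255,0,0),-1); cv2.imwrite("pics/w8.png",I[...,::-1])
E
```

```text
rows [0.011, 0.013, 0.638, -0.0, 0.001, -0.001] n 2.6
t 39.45 p [ 0.5689 -0.1257  0.2365] yaw 87.62 tilt [-0.0005 -0.0009] F [ 0.7 -0.3  0.4] w 0.0554 g 0.0 q [ 0.59  0.39 -0.62  1.74  0.25  1.09 -0.15]
[319.96444626 180.6737232 ]
```

View pics/w8.png

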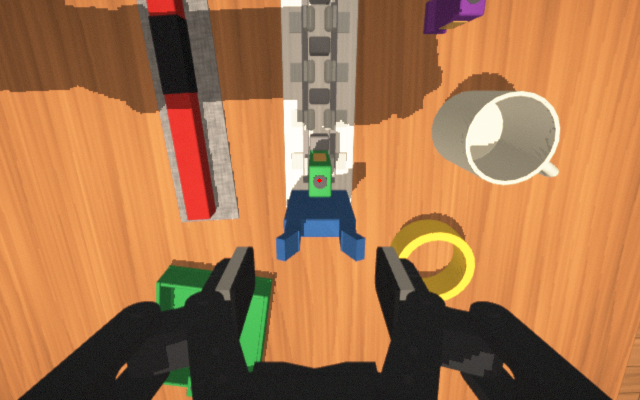

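The last insert is the green one at (320,181), and my mark is on its hole; the other five pockets are empty.

Emit:
apply_moves(
  rows=[
    [0.01,0.012,0.2,0,0,0],
    [0.01,0.012,0.4,0,0,0],
    [0.01,0.012,0.57,0,0,0],
    [0.01,0.012,0.635,0,0,0],
    [0.01,0.012,0.635,0,0,0],
  ],
)

```text
clock: 40.08
tcp_pos: [0.5722, -0.1225, 0.0776]
orientation: [-2.266, -2.175, 0.001]
contact_force: [-0.1, 0.1, 0.9]
grip_width: 0.0558
gripper_force: 0.0
```

Emit:
apply_moves(
  rows=[
    [0,0,0,0,0,0],
    [0,0,0,0,0,0],
    [0,0,0,0,0,0],
    [0,0,0,0,0,0],
  ],
  claw=0,
  newtons=60,
)

```text
clock: 40.58
tcp_pos: [0.574, -0.1219, 0.0797]
orientation: [2.263, 2.175, 0.003]
contact_force: [-1.2, 0.5, 6.1]
grip_width: 0.0189
gripper_force: 59.5
```

Emit:
apply_moves(
  rows=[
    [0,0,-0.02,0,0,0],
    [0,0,-0.04,0,0,0],
    [0,0,-0.08,0,0,0],
    [0,0,-0.25,0,0,0],
    [0,0,-0.45,0,0,0],
  ],
)

```text
clock: 41.2
tcp_pos: [0.5721, -0.1214, 0.1921]
orientation: [-2.264, -2.177, 0.001]
contact_force: [1.3, 0.1, -1.2]
grip_width: 0.0186
gripper_force: 61.6
```

Emit:
apply_moves(
  rows=[
    [0,0,-0.2,0,0,0],
    [0,0,-0.25,0,0,0],
    [0,0,-0.25,0,0,0],
  ],
)

```text
clock: 41.58
tcp_pos: [0.5728, -0.1217, 0.2541]
orientation: [2.264, 2.176, 0.001]
contact_force: [-0.2, -0.2, -1.6]
grip_width: 0.0187
gripper_force: 61.7
```

```bash
python3 - <<'E'
from tr import *
st(); tray(("tray_white","tray_green"),("side",)); f=plan([.4385,-.314,.25],77)
E
```

```text
t 41.575 p [ 0.5728 -0.1217  0.2541] yaw 87.74 tilt [ 0.0018 -0.0009] F [-0.2 -0.2 -1.6] w 0.0187 g 61.7 q [ 0.59  0.38 -0.63  1.72  0.24  1.12 -0.15]
tray_white 0.97 xy [0.445 0.316] yaw -2.5 iou 0.961
tray_green 0.63 xy [ 0.5783 -0.058 ] yaw -20.9 iou 0.434
rows [-0.789, -0.501, 0.006, -0.002, -0.0, 0.119] n 3.7
```

Emit:
apply_moves(
  rows=[
    [-0.2,-0.12,0,0,0,0.03],
    [-0.4,-0.25,0,0,0,0.06],
    [-0.6,-0.38,0,0,0,0.09],
    [-0.785,-0.5,0,0,0,0.119],
    [-0.785,-0.5,0.1,0,0,0.119],
  ],
)

```text
clock: 42.35
tcp_pos: [0.4366, -0.3182, 0.2272]
orientation: [2.467, 1.944, -0.004]
contact_force: [0.2, 0.7, -0.6]
grip_width: 0.0187
gripper_force: 61.7
```

Emit:
apply_moves(
  rows=[
    [0,0,0.15,0,0,0],
    [0,0,0.25,0,0,0],
    [0,0,0.25,0,0,0],
  ],
)

```text
clock: 42.72
tcp_pos: [0.4378, -0.3116, 0.1623]
orientation: [-2.453, -1.953, 0.003]
contact_force: [-0.1, 1.0, -0.6]
grip_width: 0.0187
gripper_force: 61.7
```

```bash
python3 - <<'E'
from tr import *
W=r.grab_frame("wrist"); T=r.grab_frame("side"); st(); f=plan([.4385,-.314,.076],77); tray(("tray_green",))
I=np.hstack([cv2.resize(T["pixels"][270:400,200:373],(400,300),interpolation=cv2.INTER_CUBIC),cv2.resize(W["pixels"],(400,300))]); cv2.imwrite("pics/p9.png",I[...,::-1])
E
```

```text
t 42.825 p [ 0.44   -0.3126  0.1652] yaw 77.05 tilt [-0.0006  0.0009] F [ 1.1  0.1 -0.1] w 0.0189 g 61.7 q [ 0.91  0.38 -0.5   1.92  0.23  0.9   0.07]
rows [-0.007, -0.004, 0.357, -0.001, -0.0, 0.001] n 1.4
tray_green 0.85 xy [ 0.4335 -0.3341] yaw -11.1 iou 0.976
tray_green 0.77 xy [ 0.4328 -0.3358] yaw -10.9 iou 0.984
```

View pics/p9.png

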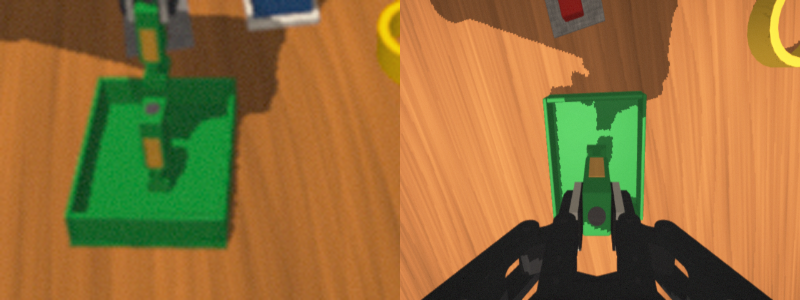

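The first green stands in the tray at side-crop (152,150), and the held one is clear behind it, inside the rim. Lower and release.

Emit:
apply_moves(
  rows=[
    [0,0,0.12,0,0,0],
    [0,0,0.24,0,0,0],
    [0,0,0.32,0,0,0],
    [0,0,0.355,0,0,0],
    [0,0,0.355,0,0,0],
  ],
)

```text
clock: 43.65
tcp_pos: [0.4401, -0.3129, 0.0768]
orientation: [2.458, 1.956, 0.0]
contact_force: [-0.6, -0.1, -1.8]
grip_width: 0.0187
gripper_force: 61.7
```

Emit:
apply_moves(
  rows=[
    [0,0,0,0,0,0],
    [0,0,0,0,0,0],
    [0,0,0,0,0,0],
    [0,0,0,0,0,0],
  ],
  claw=0.45,
)

```text
clock: 44.15
tcp_pos: [0.44, -0.313, 0.0768]
orientation: [2.458, 1.956, 0.0]
contact_force: [-0.4, 0.1, 0.2]
grip_width: 0.0385
gripper_force: 0.0
```

Emit:
apply_moves(
  rows=[
    [0,0,-0.1,0,0,0],
    [0,0,-0.35,0,0,0],
    [0,0,-0.6,0,0,0],
    [0,0,-0.7,0,0,0],
  ],
)

```text
clock: 44.65
tcp_pos: [0.4415, -0.3134, 0.2557]
orientation: [2.454, 1.953, 0.003]
contact_force: [-0.1, -0.1, -0.5]
grip_width: 0.0384
gripper_force: 0.0
```

```bash
python3 - <<'E'
from tr import *
st(); plan([.434,-.012,.25],91.3)
E
```

```text
t 44.65 p [ 0.4415 -0.3134  0.2557] yaw 77.03 tilt [ 0.0048 -0.0035] F [-0.1 -0.1 -0.5] w 0.0384 g 0.0 q [ 0.95  0.28 -0.53  1.82  0.16  1.08  0.13]
rows [1.168, -0.3, 0.019, 0.003, 0.002, -0.159] n 4.8
```

Emit:
apply_moves(
  rows=[
    [0.22,-0.057,0,0,0,-0.04],
    [0.44,-0.113,0,0,0,-0.08],
    [0.66,-0.17,0,0,0,-0.12],
    [0.88,-0.226,0,0,0,-0.159],
    [0.98,-0.252,0.02,0,0,-0.159],
  ],
  claw=0.7,
)

```text
clock: 45.28
tcp_pos: [0.4335, -0.0567, 0.2471]
orientation: [2.189, 2.252, 0.001]
contact_force: [0.0, -1.0, -0.2]
grip_width: 0.0601
gripper_force: 0.0
```

```bash
python3 - <<'E'
from h import *
st(); plan([.434,-.012,.25],91.3)
E
```

```text
t 45.275 p [ 0.4335 -0.0567  0.2471] yaw 91.62 tilt [ 0.0014 -0.0006] F [ 0.  -1.  -0.2] w 0.0601 g 0.0 q [ 0.7   0.12 -0.76  2.04  0.1   1.02 -0.08]
rows [0.179, 0.007, -0.012, 0.001, 0.0, 0.004] n 0.7
```

Emit:
apply_moves(
  rows=[
    [0.18,0.005,0,0,0,0.003],
    [0.18,0.005,0,0,0,0.003],
    [0.18,0.005,0,0,0,0.003],
    [0.18,0.005,0,0,0,0.003],
  ],
)

```text
clock: 45.78
tcp_pos: [0.4337, -0.0162, 0.2465]
orientation: [2.203, 2.24, -0.001]
contact_force: [-0.1, 0.3, -0.2]
grip_width: 0.0598
gripper_force: 0.0
```

```bash
python3 - <<'E'
from h import *
W=r.grab_frame("wrist"); st(); barfit(W,.029); plan([.4340,-.0123,.008],91.3); save(W,"w10")
E
```

```text
t 45.825 p [ 0.4337 -0.0161  0.2464] yaw 90.95 tilt [-0.0002 -0.0002] F [ 0.2 -0.3 -0.6] w 0.0595 g 0.0 q [ 0.64  0.12 -0.79  2.04  0.1   1.02 -0.18]
bar yaw deg 1.3 width 0.0248 band y -0.048 0.0231 ends -0.1799 0.1401 x at mid 0.4325 y -0.0124
rows [0.016, 0.002, 0.954, -0.0, 0.0, -0.004] n 3.8
```

Emit:
apply_moves(
  rows=[
    [0.015,0,0.25,0,0,-0.004],
    [0.015,0,0.5,0,0,-0.004],
    [0.015,0,0.72,0,0,-0.004],
    [0.015,0,0.88,0,0,-0.004],
    [0.015,0,0.945,0,0,-0.004],
  ],
)

```text
clock: 46.45
tcp_pos: [0.4322, -0.012, 0.0079]
orientation: [-2.193, -2.246, 0.004]
contact_force: [0.4, 0.3, 0.9]
grip_width: 0.0597
gripper_force: 0.0
```

Emit:
apply_moves(
  rows=[
    [0,0,0,0,0,0],
    [0,0,0,0,0,0],
  ],
)

```text
clock: 46.7
tcp_pos: [0.4343, -0.0115, 0.0109]
orientation: [2.194, 2.247, 0.001]
contact_force: [-0.0, 0.0, -0.1]
grip_width: 0.0598
gripper_force: 0.0
```

```bash
python3 - <<'E'
from h import *
st(); plan([.433,-.0123,.007],91.3)
E
```

```text
t 46.7 p [ 0.4343 -0.0115  0.0109] yaw 91.38 tilt [ 0.0011 -0.0001] F [-0.   0.  -0.1] w 0.0598 g 0.0 q [ 0.36  0.52 -0.57  2.24  0.58  0.52 -0.63]
rows [-0.003, -0.005, 0.016, 0.001, 0.0, 0.001] n 0.1
```

Emit:
apply_moves(
  rows=[
    [-0.003,-0.004,0.012,0,0,0],
    [-0.003,-0.004,0.012,0,0,0],
    [-0.003,-0.004,0.012,0,0,0],
  ],
)

```text
clock: 47.08
tcp_pos: [0.4329, -0.0121, 0.0076]
orientation: [2.193, 2.248, 0.001]
contact_force: [0.9, 0.1, -0.1]
grip_width: 0.0595
gripper_force: 0.0
```

Emit:
apply_moves(
  rows=[
    [0,0,0,0,0,0],
    [0,0,0,0,0,0],
    [0,0,0,0,0,0],
    [0,0,0,0,0,0],
    [0,0,0,0,0,0],
  ],
  claw=0,
  newtons=90,
)

```text
clock: 47.7
tcp_pos: [0.4329, -0.012, 0.0078]
orientation: [2.193, 2.248, 0.0]
contact_force: [-2.3, 0.0, 8.7]
grip_width: 0.0243
gripper_force: 89.2
```

Emit:
apply_moves(
  rows=[
    [0,0,-0.06,0,0,0],
    [0,0,-0.2,0,0,0],
    [0,0,-0.4,0,0,0],
    [0,0,-0.6,0,0,0],
    [0,0,-0.8,0,0,0],
  ],
)

```text
clock: 48.32
tcp_pos: [0.4316, -0.0118, 0.2091]
orientation: [-2.192, -2.249, 0.001]
contact_force: [0.8, -1.4, -3.4]
grip_width: 0.0238
gripper_force: 89.0
```

```bash
python3 - <<'E'
from h import *
st(); W=r.grab_frame("wrist"); o=r.get_obs(); barfit(W,o["tcp_pos"][2]+.0225); save(W,"w11"); plan([.5767,-.0084,.2],87.7)
E
```

```text
t 48.325 p [ 0.4316 -0.0118  0.2091] yaw 91.47 tilt [-0.0011  0.0002] F [ 0.8 -1.4 -3.4] w 0.0238 g 89.0 q [ 0.65  0.18 -0.83  2.09  0.17  0.94 -0.25]
bar yaw deg 1.43 width 0.0235 band y -0.04 0.0254 ends -0.0467 0.0896 x at mid 0.4303 y -0.0073
rows [-0.005, 0.565, 0.064, 0.005, 0.001, 0.042] n 2.3
```

Emit:
apply_moves(
  rows=[
    [-0.005,0.19,0,0,0,0.02],
    [-0.005,0.38,0,0,0,0.04],
    [-0.005,0.565,0,0,0,0.042],
    [-0.005,0.565,0.04,0,0,0.042],
    [-0.005,0.565,0.04,0,0,0.042],
  ],
)

```text
clock: 49.0
tcp_pos: [0.572, -0.0096, 0.1959]
orientation: [-2.264, -2.174, 0.004]
contact_force: [-1.3, 0.1, -2.7]
grip_width: 0.024
gripper_force: 89.7
```

Emit:
apply_moves(
  rows=[
    [0,0,0,0,0,0],
    [0,0,0,0,0,0],
    [0,0,0,0,0,0],
  ],
)

```text
clock: 49.38
tcp_pos: [0.5737, -0.0099, 0.1978]
orientation: [2.266, 2.175, 0.0]
contact_force: [-0.5, 0.9, -3.9]
grip_width: 0.0238
gripper_force: 89.7
```

```bash
python3 - <<'E'
from h import *
st(); T=r.grab_frame("side"); W=r.grab_frame("wrist"); plan([.577,-.0082,.2],87.7)
z=r.get_obs()["tcp_pos"][2]+.021
I=np.hstack([cv2.resize(T["pixels"][140:280,250:390],(400,400),interpolation=cv2.INTER_CUBIC),cv2.resize(W["pixels"],(400,400))]); cv2.imwrite("pics/p12.png",I[...,::-1])
E
```

```text
t 49.375 p [ 0.5737 -0.0099  0.1978] yaw 87.64 tilt [ 0.0006 -0.0005] F [-0.5  0.9 -3.9] w 0.0238 g 89.7 q [ 0.49  0.45 -0.75  1.8   0.35  1.03 -0.44]
rows [0.007, 0.012, -0.01, 0.0, 0.0, -0.001] n 0.1
```

View pics/p12.png

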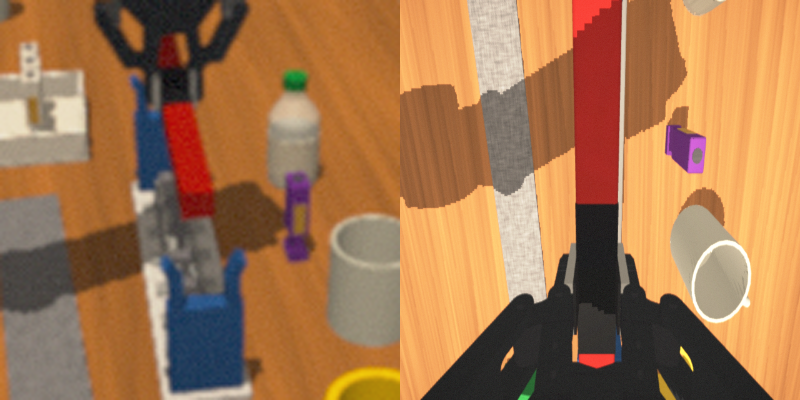

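The bar hangs level over the strip (side crop: red end at (195,205), bracket at (205,330)). Shift by the small remainder, check the band centre, then lower.

Emit:
apply_moves(
  rows=[
    [0.007,0.012,0,0,0,0],
    [0.007,0.012,0.1,0,0,0],
    [0.007,0.012,0.14,0,0,0],
    [0.007,0.012,0.14,0,0,0],
    [0.007,0.012,0.14,0,0,0],
  ],
)

```text
clock: 50.1
tcp_pos: [0.5775, -0.0079, 0.163]
orientation: [2.266, 2.175, 0.001]
contact_force: [-0.4, -0.5, -2.9]
grip_width: 0.0242
gripper_force: 89.7
```

```bash
python3 - <<'E'
from h import *
W=r.grab_frame("wrist"); st(); z=r.get_obs()["tcp_pos"][2]+.0212
I=W["pixels"].astype(int)[:,315]; red=(I[:,0]>2.2*I[:,1]+20); k=np.where(np.diff(red.astype(int)))[0]; print(k,[onz(W,(315,a+1),z)[:2].round(4).tolist() for a in k])
plan([.577,-.0082,.110],87.7)
E
```

```text
t 50.15 p [ 0.5776 -0.0079  0.1631] yaw 87.65 tilt [0.0014 0.0001] F [-0.3  0.5 -4.2] w 0.0241 g 89.7 q [ 0.46  0.49 -0.73  1.82  0.39  0.97 -0.47]
[203 353 368] [[0.5777, 0.0271], [0.5749, -0.0422], [0.5745, -0.0504]]
rows [-0.001, -0.003, 0.213, 0.001, -0.0, -0.001] n 0.9
```

Emit:
apply_moves(
  rows=[
    [-0.002,-0.002,0.06,0,0,0],
    [-0.002,-0.002,0.12,0,0,0],
    [-0.002,-0.002,0.17,0,0,0],
    [-0.002,-0.002,0.205,0,0,0],
    [-0.002,-0.002,0.205,0,0,0],
  ],
)

```text
clock: 50.78
tcp_pos: [0.5759, -0.0086, 0.1101]
orientation: [-2.266, -2.175, 0.002]
contact_force: [-0.5, 0.4, -3.1]
grip_width: 0.0242
gripper_force: 89.8
```

Emit:
apply_moves(
  rows=[
    [0,0,0.004,0,0,0],
    [0,0,0.008,0,0,0],
    [0,0,0.008,0,0,0],
  ],
)

```text
clock: 51.15
tcp_pos: [0.5766, -0.0086, 0.1093]
orientation: [2.266, 2.175, 0.0]
contact_force: [-0.4, 1.0, -3.2]
grip_width: 0.0244
gripper_force: 89.8
```

Emit:
apply_moves(
  rows=[
    [0,0,0.003,0,0,0],
    [0,0,0.006,0,0,0],
    [0,0,0.006,0,0,0],
  ],
)

```text
clock: 51.52
tcp_pos: [0.5765, -0.0086, 0.1079]
orientation: [2.266, 2.175, -0.0]
contact_force: [-1.5, -0.2, 0.7]
grip_width: 0.0243
gripper_force: 90.4
```

Emit:
apply_moves(
  rows=[
    [0,0,0.002,0,0,0],
    [0,0,0.004,0,0,0],
    [0,0,0.004,0,0,0],
  ],
)

```text
clock: 51.9
tcp_pos: [0.5766, -0.0086, 0.1078]
orientation: [2.266, 2.175, -0.001]
contact_force: [-5.8, -0.1, 10.7]
grip_width: 0.0242
gripper_force: 91.7
```

Contact at the expected height, so the bar is seated. Release and rise.

Emit:
apply_moves(
  rows=[
    [0,0,-0.004,0,0,0],
    [0,0,-0.004,0,0,0],
    [0,0,-0.004,0,0,0],
    [0,0,-0.004,0,0,0],
    [0,0,-0.004,0,0,0],
  ],
  claw=0.7,
  newtons=20,
)

```text
clock: 52.52
tcp_pos: [0.5765, -0.0085, 0.1075]
orientation: [-2.266, -2.175, -0.0]
contact_force: [-0.2, -0.4, -0.8]
grip_width: 0.06
gripper_force: 0.0
```

Emit:
apply_moves(
  rows=[
    [0,0,-0.1,0,0,0],
    [0,0,-0.3,0,0,0],
    [0,0,-0.55,0,0,0],
    [0,0,-0.8,0,0,0],
    [0,0,-1.0,0,0,0],
  ],
)

```text
clock: 53.15
tcp_pos: [0.5766, -0.0083, 0.3604]
orientation: [2.265, 2.175, 0.002]
contact_force: [1.3, -0.0, -0.5]
grip_width: 0.0598
gripper_force: 0.0
```

Emit:
apply_moves(
  rows=[
    [0,-0.1,0,0,0,0],
    [0,-0.1,0,0,0,0],
    [0,-0.1,0,0,0,0],
  ],
)

```text
clock: 53.52
tcp_pos: [0.5516, -0.008, 0.3571]
orientation: [-2.267, -2.175, 0.001]
contact_force: [0.5, -1.0, 0.2]
grip_width: 0.0598
gripper_force: 0.0
```

```bash
python3 - <<'E'
from tr import *
W=r.grab_frame("wrist"); st(); barfit(W,.129)
S=r.grab_frame("scene"); T=r.grab_frame("side")
tray(pic=("side",))
I=np.hstack([cv2.resize(S["pixels"][110:310,100:440],(510,300),interpolation=cv2.INTER_CUBIC),cv2.resize(T["pixels"][130:400,200:440],(267,300),interpolation=cv2.INTER_CUBIC)])
J=np.vstack([I,cv2.resize(W["pixels"],(777,300))[:, :]]); cv2.imwrite("pics/f.png",J[...,::-1])
E
```

```text
t 53.575 p [ 0.5517 -0.0079  0.3569] yaw 87.63 tilt [-0.0009  0.0001] F [-0.2  0.5 -0.5] w 0.0598 g 0.0 q [ 0.56  0.27 -0.81  1.64  0.2   1.32 -0.32]
bar yaw deg -2.39 width 0.0251 band y -0.0439 0.026 ends -0.1768 0.1496 x at mid 0.5751 y -0.009
tray_white 0.71 xy [0.4464 0.3141] yaw -2.9 iou 0.975
tray_green 0.65 xy [0.5965 0.0677] yaw -38.2 iou 0.243
```

View pics/f.png

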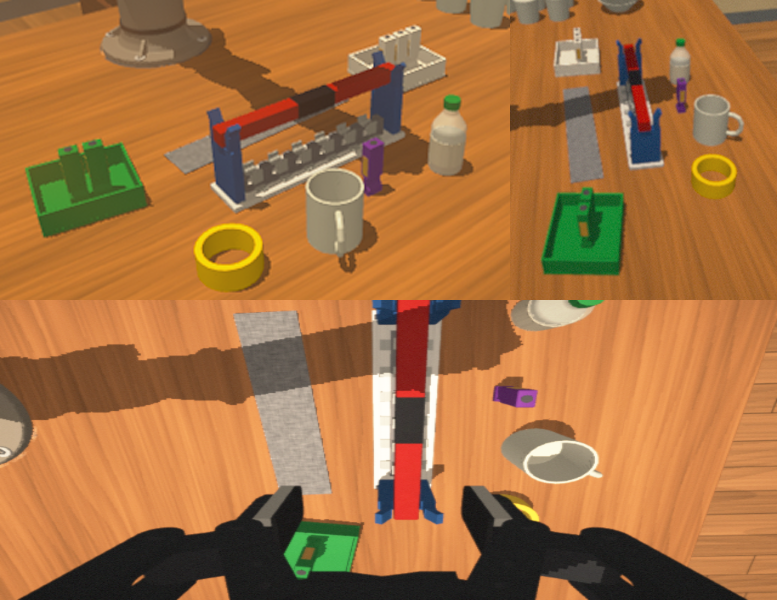

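Everything is in place. One check is left on centring: the bar started about 5 mm further to -y than the hole-based strip centre, so I'll look at the overhang at both brackets from close up.

Emit:
apply_moves(
  rows=[
    [-0.15,0.1,0.2,0,0,0],
    [-0.35,0.1,0.4,0,0,0],
    [-0.5,0.1,0.4,0,0,0],
    [-0.5,0.1,0.4,0,0,0],
    [-0.5,0.1,0.4,0,0,0],
  ],
)

```text
clock: 54.45
tcp_pos: [0.5716, -0.1329, 0.2576]
orientation: [-2.266, -2.175, -0.001]
contact_force: [-0.5, 0.2, -0.5]
grip_width: 0.0597
gripper_force: 0.0
```

```bash
python3 - <<'E'
import pickle
from h import *
W=r.grab_frame("wrist"); st(); pickle.dump(W,open("a.pkl","wb"))
E
```

```text
t 54.5 p [ 0.5718 -0.1321  0.258 ] yaw 87.73 tilt [0.0009 0.0008] F [-0.5  0.8  0.4] w 0.0597 g 0.0 q [ 0.69  0.4  -0.73  1.7   0.29  1.15 -0.17]
```

Emit:
apply_moves(
  rows=[
    [0.22,0,0,0,0,0],
    [0.44,0,0,0,0,0],
    [0.66,0,0,0,0,0],
    [0.8,0,0,0,0,0],
    [0.8,0,0,0,0,0],
  ],
)

```text
clock: 55.12
tcp_pos: [0.579, 0.0723, 0.2587]
orientation: [-2.257, -2.185, -0.004]
contact_force: [-0.3, -0.3, 0.0]
grip_width: 0.0599
gripper_force: 0.0
```

```bash
python3 - <<'E'
import pickle
from h import *
B=r.grab_frame("wrist"); A=pickle.load(open("a.pkl","rb")); st()
out=[]
for W,s in((A,-1),(B,1)):
    I=W["pixels"].copy(); PX=np.array([AX[1],-AX[0]])
    def pt(x,y,z): return np.r_[C+AX*y*s/1000+PX*x/1000,z]
    for y,z,col in((170,.129,(0,255,255)),(166,.145,(255,255,0)),(148,.145,(255,255,0)),(172,.01,(255,0,255))):
        q=proj(W,[pt(-23 if z>.02 else -38,y,z),pt(23 if z>.02 else 38,y,z)]).round().astype(int)
        for c in q: cv2.circle(I,tuple(int(v) for v in c),1,col,-1)
    u,v=proj(W,pt(0,160,.13))[0].astype(int); print(u,v); u=np.clip(u,75,564); v=np.clip(v,75,324)
    out.append(cv2.resize(I[v-75:v+75,u-75:u+75],(400,400),interpolation=cv2.INTER_CUBIC))
cv2.imwrite("pics/ends.png",np.hstack(out)[...,::-1])
E
```

```text
t 55.175 p [0.5793 0.0693 0.2583] yaw 87.94 tilt [0.0012 0.0006] F [-0.5 -0.4  1.1] w 0.0601 g 0.0 q [ 0.38  0.41 -0.79  1.71  0.31  1.15 -0.53]
316 225
318 85
```

View pics/ends.png

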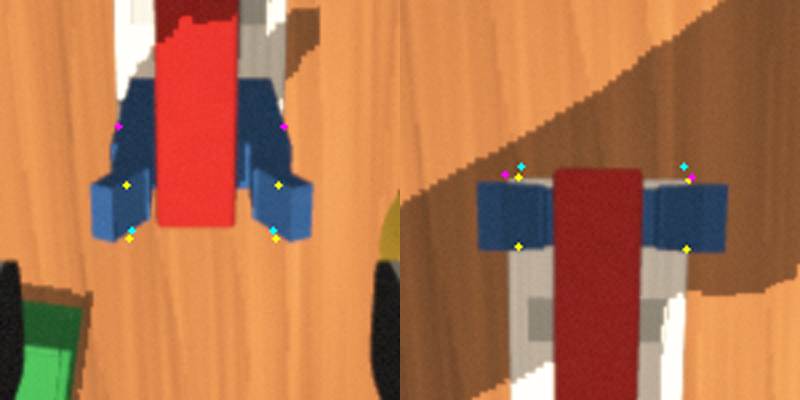

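The right-hand crop shows the bar end about 4 mm beyond the +y bracket, and the left-hand crop shows about 3 mm beyond the -y one. It is centred within about 1 mm and seated, so I'm handing in.

```bash
python3 -c "
from h import *
print(r.hand_in())"
```

```text
the job is handed in; nothing more can be done
None
```

I handed the job in at about 55 s: the three white and two green inserts stand in their own trays, and the keeper bar is back in both brackets, centred to within about 1 mm; the hand-in call returned no verdict.

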